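# Clear the stopped inspection belt: sort the bars, then release the stop

## Robot

A 6-joint arm with a two-finger parallel gripper is mounted at the origin on the work surface. World frame = base frame: x ahead of the robot, y to its left, z up, the work surface at z = 0. Lengths are in mm, angles in rad, forces in N, time in s.
With the tool pointing down it reaches from about 400 to 925 mm from the base axis. Payload 12.5 kg.
Tool frame: the origin (TCP) lies at the very end of the fingers, on their centre line; the grasp point (between the pads) lies 19 mm behind it; z points along the fingers, y is the direction in which the jaws open and shut (so a half turn about z gives the same grasp; the last joint's range is limited). The gripper opens to 95 mm and grips with 3 to 60 N. Pads are 20 mm wide; open, the fingers measure 119 mm over their backs; the gripper's body (75 mm by 180 mm) begins 59 mm behind the grasp point.
Start: joints at [1.206, 0.491, 1.559, -0, 1.092, -0.106], TCP at [159.932, 604.209, 214.661] pointing down, gripper open.
Joint ranges: [-3.1, 3.1], [-0.84, 2.19], [0.05, 2.79], [-1.13, 4.28], [0.06, 2.93], [-2.69, 2.69]. Speed limits (rad/s): [2.22, 2.22, 2.79, 3.14, 3.14, 3.14].

## Interface

Orientations are given as [roll, pitch, yaw] about the fixed x, y, z axes, in that order (R = Rz(yaw) Ry(pitch) Rx(roll)).
In Python, from cell import env gives the robot as it stands.
- The arm moves only by the shell command python3 -m pendant 'ROWS'. ROWS is JSON, a list that holds one entry, the list of rows, each a list of 5 numbers: the opening, from 0 (shut) to 1 (fully open), then the shift along the tool's x, y, z in m, then the turn about the tool's z in rad. A call has exactly 8 rows; each row is the pose to reach, as a shift and turn from the pose commanded when the call began, along the tool's axes at that moment; what a row does not reach only later rows make up. A row lasts 1/10 s, in which the tool goes at most 50 mm and 8.59 degrees, less where a joint would pass 70% of its speed; a pose out of reach is approached as far as the arm can. A call with a gripper value outside its range is refused whole. The fingers move at their own pace and stop on an object; the grip force is fixed at half the most. Time passes only in rows, so rows that repeat a pose let the fingers close, or fill a call up. It gives the time, the measured TCP pose, the force and the opening at its end, in the units of the state.
- env.state(): the state, without advancing time (a new reading comes with each control period).
- env.read_camera(name): name is "scene" or "side" or "wrist"; returns a dict with "image" (480x640x3 uint8, blue, green, red), "range_z" (480x640 float32, mm along the optical axis (not along the pixel's ray), 0 where there is no reading), "fx", "fy", "cx", "cy" (pixels), "rvec" (rotation vector, rad) and "tvec" (3), from world to camera coordinates, as OpenCV has them; the wrist camera has in their place "tool_from_camera" (4x4, takes a point from camera to tool coordinates, whose origin is the TCP and whose axes are the flange's). Camera axes: x right, y down, z forward; pixel columns grow to the right and rows downward; lengths in mm; the calibration is good to about 2 mm. A picture is of the moment at which its call begins: read the wrist's pose just before it.
- env.job_done(): hands the job in, once; it reports no verdict.
The state is a dict: "t": time; "joints": joint angles; "qvel": joint speeds; "tau": joint torques, N m; "eef_pos": TCP position; "tcp_rot": TCP orientation; "ft_force": force on the tool from outside, world axes, zero at the start; "moment": the same for the moment, N m; "opening": opening from 0.0 (shut) to 1.0 (fully open).
Only numpy, scipy, OpenCV 4.12 (cv2) and the standard library are available. Lean on these libraries where they do the work, as an engineer would, in place of code of your own. Each camera call takes 0.05 s, during which the arm holds its last target. There are 200 camera calls.

## Task

Before reaching onto the belt, press the red mushroom stop on the yellow box down until it latches, then push the blue receiving box along its rail, fully home against the stop under the counting spout. With the stop still latched, clear the belt by hand: drop every good bar through the spout into the box, and lay every odd bar (too short, chipped at a corner, or bent) in the loose grey reject tray. When the belt is clear, turn the red head clockwise until the stop springs up again; leave the box home and do not disturb the measuring tools standing about.

Things in the scene. Friction and masses are not known exactly. Their poses are not given: they have to be found in the camera images.
- estop_top (a point): Centre of the top of the mushroom stop's red round head: 40 across, 22 tall with straight sides, its top 100 above the table when up and 93 when latched; nothing stands beside it above the yellow box (72 x 72, 56 tall). z points up.
- estop_plunger (a joint): How far the head is down, m: 0 up, 0.010 against the bottom stop. Pressing straight down snaps the latch at about 0.0085 and takes 6 to 10 N; let go, the head stays latched at about 0.0065. Only turning the head lets it spring up.
- estop_head (a joint): How far the head is turned clockwise seen from above, rad: 0 at rest, 1.05 at its stop; a weak spring (under 0.06 N m) turns it back. A latched head turned past about 0.75 comes free and springs up once it is no longer held down.
- carriage (a joint): How far the receiving box has been slid on its rail, m: 0 fully out, 0.140 fully home against the end stop with the box centred under the spout. It slides along +y of the frame of spout, with about 3 N of friction, and stays where it is left.
- box_knob (a point): Middle of the black round knob (24 across, 36 tall, top 134 above the table) on an upright post on the robot's side of the box's carriage; push or grip it from above to slide the box. It moves with the box. Its axes are those of spout.
- box_in (a point): Centre of the inner floor of the blue receiving box on the rail: inside 132 x 132, rim 56 above this point. Moves with the box.
- spout (a point): Centre of the fixed counting spout's mouth, at its rim, 158 above the table: a square funnel 150 across, narrowing to a throat 120 across, open at the bottom 68 below this point, 6 above the box's rim. A bar lowered level into the mouth and let go falls into the box. y points along the rail towards home. A display stands on its +x side, up to 186 above the table, from 93 beyond this point.
- reject_tray_in (a point): Centre of the inner floor of the loose grey reject tray: outside 180 (its x) x 140 (its y) x 35 tall, walls 4 thick. It can be knocked aside.
- conveyor: Small belt conveyor. Origin on the table under the middle of the batch; the belt's top is 55 above it, the belt runs along x, 315 wide, its side rails stand 6 above the belt (15 thick), a thin steel strip 6 above the belt closes the robot's end, 150 from the origin. A white camera tunnel, 153 tall, spans the belt beyond x = +240.
- bar1_c (a point): Good clamp bar: plain milled aluminium, 110 long (its own x) x 28 wide (its y) x 22 high (its z), a dark hole 37 either side of the middle; 0.14 to 0.23 kg. The point is the bar's centre, half-way up. At the start it lies flat on the belt. Absent bars read None from the start.
- bar2_c (a point): Good clamp bar: plain milled aluminium, 110 long (its own x) x 28 wide (its y) x 22 high (its z), a dark hole 37 either side of the middle; 0.14 to 0.23 kg. The point is the bar's centre, half-way up. At the start it lies flat on the belt. Absent bars read None from the start.
- bar3_c (a point): Good clamp bar: plain milled aluminium, 110 long (its own x) x 28 wide (its y) x 22 high (its z), a dark hole 37 either side of the middle; 0.14 to 0.23 kg. The point is the bar's centre, half-way up. At the start it lies flat on the belt. Absent bars read None from the start.
- bar4_c (a point): Good clamp bar: plain milled aluminium, 110 long (its own x) x 28 wide (its y) x 22 high (its z), a dark hole 37 either side of the middle; 0.14 to 0.23 kg. The point is the bar's centre, half-way up. At the start it lies flat on the belt. Absent bars read None from the start.
- bar_short_c (a point): Odd bar, too short: as the good ones in width, height and material but only 74 long, one hole. The point is its centre. Absent: None from the start.
- bar_chipped_c (a point): Odd bar, chipped: as a good bar, but for its last 34 at the +x end it is only 13 wide (the +y side is broken away), one hole. The point is the centre of the whole 110 x 28 x 22 outline; the middle is full width. Absent: None from the start.
- bar_bent_c (a point): Odd bar, bent: a straight part 28 wide and 22 high from 55 on the -x side to 25 on the +x side of the point, the rest (about 43) turned 34 degrees towards +y, flat in the plane of the belt. The point lies in the straight part, on its centre line, half-way up. Absent: None from the start.
- caliper: Bystander: digital caliper lying in front of the belt, left, 230 long along its y, 14 tall.
- vblock: Bystander: steel V-block 60 x 55 x 44 in front of the belt, right.
- plug_gauge: Bystander: plug gauge 109 long, 18 tall, between belt and rail, near the robot.
- gauge_case: Bystander: wooden gauge-block case 110 x 170 x 36, left.
- cleaner: Bystander: bottle 60 across, 150 tall, left, beyond the tray and the stop.
- dial_stand: Bystander: dial-gauge stand, foot 90 x 120, 215 tall, far right.
- ring_gauge: Bystander: steel ring gauge 68 across, 22 tall, behind the spout.

How it is judged (in metres and radians):
On the way, in this order (a step that is already met when the one before it is completed fails the run):
1. the mushroom stop is pressed down and latched (value of joint estop_plunger above 0.005 m), for 0.5 s.
2. the receiving box is home under the spout, the stop latched (value of joint carriage above 0.135 m and value of joint estop_plunger above 0.005 m), for 0.2 s.
3. every good bar is in the box and every odd bar in the reject tray, the stop still latched (all of step 2 and x of bar1_c in the frame of box_in between -0.066 and 0.066 m and y of bar1_c in the frame of box_in between -0.066 and 0.066 m and z of bar1_c in the frame of box_in between 0 and 0.085 m and x of bar2_c in the frame of box_in between -0.066 and 0.066 m and y of bar2_c in the frame of box_in between -0.066 and 0.066 m and z of bar2_c in the frame of box_in between 0 and 0.085 m and x of bar3_c in the frame of box_in between -0.066 and 0.066 m and y of bar3_c in the frame of box_in between -0.066 and 0.066 m and z of bar3_c in the frame of box_in between 0 and 0.085 m and x of bar4_c in the frame of box_in between -0.066 and 0.066 m and y of bar4_c in the frame of box_in between -0.066 and 0.066 m and z of bar4_c in the frame of box_in between 0 and 0.085 m and x of bar_short_c in the frame of reject_tray_in between -0.082 and 0.082 m and y of bar_short_c in the frame of reject_tray_in between -0.062 and 0.062 m and z of bar_short_c in the frame of reject_tray_in between 0 and 0.065 m and x of bar_chipped_c in the frame of reject_tray_in between -0.082 and 0.082 m and y of bar_chipped_c in the frame of reject_tray_in between -0.062 and 0.062 m and z of bar_chipped_c in the frame of reject_tray_in between 0 and 0.065 m and x of bar_bent_c in the frame of reject_tray_in between -0.082 and 0.082 m and y of bar_bent_c in the frame of reject_tray_in between -0.062 and 0.062 m and z of bar_bent_c in the frame of reject_tray_in between 0 and 0.065 m), for 0.3 s.
4. the stop has been turned and has sprung up (value of joint estop_plunger below 0.002 m), for 0.3 s.
At the end, for the whole second after the job is handed in: the stop is up again (less than 2 mm down), the box within 5 mm of its home stop, every good bar at rest inside the box, every odd bar at rest inside the reject tray (each bar's centre between the walls and on the floor or lying on other bars) (value of joint estop_plunger below 0.002 m and value of joint carriage above 0.135 m and x of bar1_c in the frame of box_in between -0.066 and 0.066 m and y of bar1_c in the frame of box_in between -0.066 and 0.066 m and z of bar1_c in the frame of box_in between 0 and 0.085 m and x of bar2_c in the frame of box_in between -0.066 and 0.066 m and y of bar2_c in the frame of box_in between -0.066 and 0.066 m and z of bar2_c in the frame of box_in between 0 and 0.085 m and x of bar3_c in the frame of box_in between -0.066 and 0.066 m and y of bar3_c in the frame of box_in between -0.066 and 0.066 m and z of bar3_c in the frame of box_in between 0 and 0.085 m and x of bar4_c in the frame of box_in between -0.066 and 0.066 m and y of bar4_c in the frame of box_in between -0.066 and 0.066 m and z of bar4_c in the frame of box_in between 0 and 0.085 m and x of bar_short_c in the frame of reject_tray_in between -0.082 and 0.082 m and y of bar_short_c in the frame of reject_tray_in between -0.062 and 0.062 m and z of bar_short_c in the frame of reject_tray_in between 0 and 0.065 m and x of bar_chipped_c in the frame of reject_tray_in between -0.082 and 0.082 m and y of bar_chipped_c in the frame of reject_tray_in between -0.062 and 0.062 m and z of bar_chipped_c in the frame of reject_tray_in between 0 and 0.065 m and x of bar_bent_c in the frame of reject_tray_in between -0.082 and 0.082 m and y of bar_bent_c in the frame of reject_tray_in between -0.062 and 0.062 m and z of bar_bent_c in the frame of reject_tray_in between 0 and 0.065 m and linear speed of each of bar1, bar2, bar3, bar4, bar_short, bar_chipped, bar_bent below 0.02 m/s); the robot touches nothing.
It fails at once if a bar is touched while the stop is not latched (value of joint estop_plunger below 0.003 m and (contact force between the fingers and bar1 above 0.5 N or contact force between the fingers and bar2 above 0.5 N or contact force between the fingers and bar3 above 0.5 N or contact force between the fingers and bar4 above 0.5 N or contact force between the fingers and bar_short above 0.5 N or contact force between the fingers and bar_chipped above 0.5 N or contact force between the fingers and bar_bent above 0.5 N)).
It fails at once if a measuring tool standing about is knocked aside (more than 40 mm) (distance of any of caliper, vblock, plug_gauge, gauge_case, cleaner, dial_stand, ring_gauge from where it was at the start of the episode above 0.04 m).
Of bar1, bar2, bar3, bar4 only 3 to 4 are there at a start; the rules pass over those that are not, and their reading is None.
Of bar_short, bar_chipped, bar_bent only 2 to 3 are there at a start; the rules pass over those that are not, and their reading is None.
At some moment in a run one of reject_tray, bar1, bar2, bar3, bar4, bar_short, bar_chipped, bar_bent may be knocked a few centimetres aside while the robot is not near it.
Once in a run the grip may slacken for a moment while it holds something.
It also fails if it takes over 208 s, if anything falls off the work surface, if the arm or the gripper's body presses on something with over 40 N, if the wrist force passes 120 N, or if a joint passes its speed limit or range.

## Working session

There is one attempt and no reset: what is moved stays moved. The work goes in short steps, Python scripts to look and compute and a shell command to move; the robot and the scene stay as the last step left them, time stands still between calls to the robot, and variables do not carry over. Pictures are saved under pics/ and viewed, about 12 in all and at most 16, crops included, and the job is handed in when it is done.

```bash
ls; mkdir -p pics
cat > h.py <<'E'
import numpy as np, cv2
from cell import env
from scipy.spatial.transform import Rotation as R
def cam(n):
    s=env.state(); c=env.read_camera(n)
    K=np.array([[c['fx'],0,c['cx']],[0,c['fy'],c['cy']],[0,0,1]])
    if n=='wrist':
        T=np.eye(4); T[:3,:3]=R.from_euler('xyz',s['tcp_rot']).as_matrix(); T[:3,3]=s['eef_pos']
        W=T@np.array(c['tool_from_camera'])
    else:
        M=np.eye(4); M[:3,:3]=cv2.Rodrigues(np.array(c['rvec'],float))[0]; M[:3,3]=np.ravel(c['tvec']); W=np.linalg.inv(M)
    return c['image'],c['range_z'],K,W
def cloud(rz,K,W):
    v,u=np.mgrid[:rz.shape[0],:rz.shape[1]]
    P=np.stack([(u-K[0,2])/K[0,0]*rz,(v-K[1,2])/K[1,1]*rz,rz],-1)@W[:3,:3].T+W[:3,3]
    P[rz<=0]=np.nan
    return P
def topmap(P,img,x0,x1,y0,y1,res=2.0):
    "orthographic top view: rows = x decreasing, cols = y decreasing"
    H,Wd=int((x1-x0)/res),int((y1-y0)/res)
    out=np.zeros((H,Wd,3),np.uint8); z=np.full((H,Wd),-1e3)
    p=P.reshape(-1,3); c=img.reshape(-1,3); ok=np.isfinite(p[:,0]); p,c=p[ok],c[ok]
    o=np.argsort(p[:,2]); p,c=p[o],c[o]
    r=((x1-p[:,0])/res).astype(int); k=((y1-p[:,1])/res).astype(int)
    m=(r>=0)&(r<H)&(k>=0)&(k<Wd); out[r[m],k[m]]=c[m]; z[r[m],k[m]]=p[m,2]
    return out,z
E
python3 - <<'E'
from h import *
print(env.state())
for n in ('scene','side','wrist'):
    img,rz,K,W=cam(n); cv2.imwrite(f'pics/{n}0.png',img); np.savez(f'{n}0.npz',img=img,rz=rz,K=K,W=W); print(n,W.round(2).tolist(),K[0,0])
E
```

```text
pics
{'t': 0.0, 'joints': array([ 1.20637699e+00,  4.91563642e-01,  1.55944498e+00, -3.38892773e-05,
        1.09169745e+00, -1.05624275e-01]), 'qvel': array([-3.61344234e-04, -1.40000294e-03,  1.35023555e-03,  1.36098797e-03,
        1.60860488e-04, -8.34256340e-05]), 'tau': array([ 3.51937015e-03, -6.12650299e+01, -2.58178890e+01,  6.94908598e-02,
        4.81867057e-02, -6.27819281e-05]), 'eef_pos': array([159.86139633, 603.95942635, 214.06075195]), 'tcp_rot': array([-3.14048227e+00, -8.74964538e-05,  2.88281318e+00]), 'ft_force': array([-0.26046926,  1.02402319, -0.35782096]), 'moment': array([0.0063786 , 0.04258928, 0.00165648]), 'opening': 1.0051976781862968}
scene [[0.7, 0.46, -0.54, 1194.92], [0.71, -0.44, 0.55, -714.9], [0.02, -0.77, -0.64, 906.77], [0.0, 0.0, 0.0, 1.0]] 474.2156036582965
side [[-0.88, -0.34, 0.34, 171.33], [-0.48, 0.61, -0.63, 694.09], [0.01, -0.72, -0.7, 929.63], [0.0, 0.0, 0.0, 1.0]] 441.8076686707843
wrist [[0.25, 0.94, 0.24, 92.61], [0.97, -0.25, -0.07, 621.87], [-0.0, 0.25, -0.97, 384.7], [0.0, 0.0, 0.0, 1.0]] 406.94963657492104
```

View pics/scene0.png

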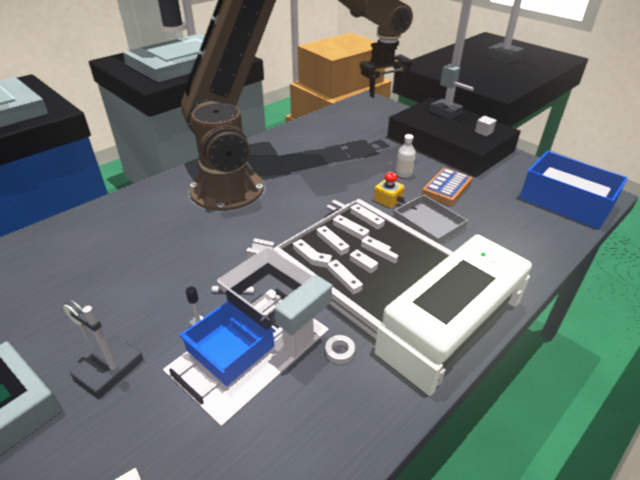

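View pics/side0.png

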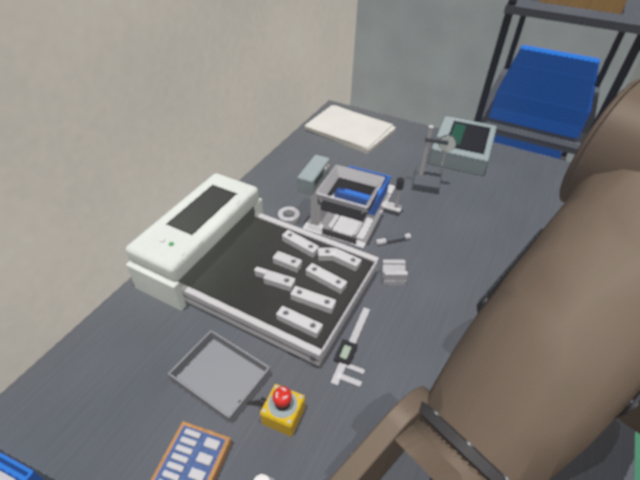

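The scene shows seven bars on the belt at about (300-400, 210-280), the e-stop at (390,185), the tray at (430,215), the blue box at (228,340) and the spout at (275,290). Next I build a metric top view.

Run:
```python
from h import *
ims=[]
D={n:np.load(n+'0.npz') for n in('scene','side')}
Ps={n:cloud(d['rz'],d['K'],d['W']) for n,d in D.items()}
P=np.concatenate([Ps['scene'].reshape(-1,3),Ps['side'].reshape(-1,3)]); C=np.concatenate([D[n]['img'].reshape(-1,3) for n in D])
m,z=topmap(P,C,250,1000,-450,550,2.)
m=cv2.resize(cv2.dilate(m,np.ones((2,2))),None,fx=1.5,fy=1.5)
for x in range(300,1000,100): cv2.line(m,(0,int((1000-x)*.75)),(750,int((1000-x)*.75)),(0,255,255),1); cv2.putText(m,str(x),(0,int((1000-x)*.75)),0,.4,(0,255,0))
for y in range(-400,550,100): cv2.line(m,(int((550-y)*.75),0),(int((550-y)*.75),600),(0,255,255),1);cv2.putText(m,str(y),(int((550-y)*.75),10),0,.4,(0,255,0))
cv2.imwrite('pics/top0.png',m)
for n in D:
    img=D[n]['img'].astype(int); p=Ps[n]; hsv=cv2.cvtColor(D[n]['img'],cv2.COLOR_BGR2HSV)
    inb=(p[...,0]>300)&(p[...,0]<950)&(p[...,1]>-450)&(p[...,1]<550)
    red=inb&((hsv[...,0]<8)|(hsv[...,0]>172))&(hsv[...,1]>150)&(p[...,2]>85)
    blue=inb&(abs(hsv[...,0]-112)<12)&(hsv[...,1]>150)&(p[...,2]>75)&(p[...,1]<0)
    yel=inb&(abs(hsv[...,0]-25)<8)&(hsv[...,1]>130)&(p[...,2]>48)&(p[...,2]<62)
    for nm,mk in(('red',red),('blue',blue),('yel',yel)):
        q=p[mk]; print(n,nm,len(q), len(q) and (q.mean(0).round(),q.min(0).round(),q.max(0).round(),cv2.minAreaRect(q[:,:2].astype(np.float32))))
    b=inb&(p[...,2]>66)&(p[...,2]<84)&(hsv[...,1]<60)&(hsv[...,2]>110)
    k,l,st,_=cv2.connectedComponentsWithStats(b.astype(np.uint8))
    for i in range(1,k):
        if st[i,4]>60:
            q=p[l==i]; (c,s,a)=cv2.minAreaRect(q[:,:2].astype(np.float32)); print(n,i,st[i,4],np.round(c),np.round(s),round(a),np.median(q[:,2]).round())
```

```text
scene red 75 (array([427., 342.,  94.]), array([408., 330.,  85.]), array([443., 362., 101.]), ((425.1903991699219, 346.126708984375), (34.82563781738281, 32.847251892089844), 0.8483401536941528))
scene blue 130 (array([ 613., -370.,   79.]), array([ 499., -450.,   75.]), array([ 647., -316.,   90.]), ((573.6201782226562, -388.3590393066406), (140.37904357910156, 134.13597106933594), 4.8564887046813965))
scene yel 31 (array([430., 341.,  54.]), array([392., 316.,  50.]), array([455., 384.,  58.]), ((432.2503967285156, 339.8763427734375), (75.42726135253906, 50.905155181884766), 48.64356231689453))
scene 1 81 [362. 502.] [60. 34.] 27 75.0
scene 3 292 [490. 161.] [ 33. 112.] 89 75.0
scene 4 644 [553.  81.] [ 49. 236.] 84 75.0
scene 5 334 [498.   9.] [ 31. 112.] 83 75.0
scene 6 825 [557. -71.] [ 45. 237.] 90 75.0
scene 7 273 [615.   6.] [76. 32.] 1 75.0
scene 11 146 [ 674. -271.] [73. 28.] 69 74.0
scene 14 333 [ 873. -153.] [153.   5.] 0 75.0
side red 191 (array([416., 356.,  97.]), array([401., 335.,  85.]), array([435., 372., 103.]), ((417.77081298828125, 354.66973876953125), (33.938053131103516, 31.012928009033203), 30.59248161315918))
side blue 0 0
side yel 15 (array([401., 365.,  56.]), array([387., 328.,  53.]), array([438., 383.,  59.]), ((403.5392761230469, 364.5285949707031), (70.91471099853516, 30.888246536254883), 50.03845977783203))
side 6 813 [557. -67.] [ 46. 233.] 89 77.0
side 7 284 [613.   9.] [74. 31.] 2 77.0
side 8 448 [496.  11.] [ 34. 112.] 84 77.0
side 9 404 [613.  79.] [111.  31.] 7 77.0
side 10 213 [871. 241.] [154.  22.] 8 75.0
side 11 514 [492.  90.] [110.  32.] 6 77.0
side 14 568 [489. 163.] [ 32. 111.] 89 77.0
```

View pics/top0.png

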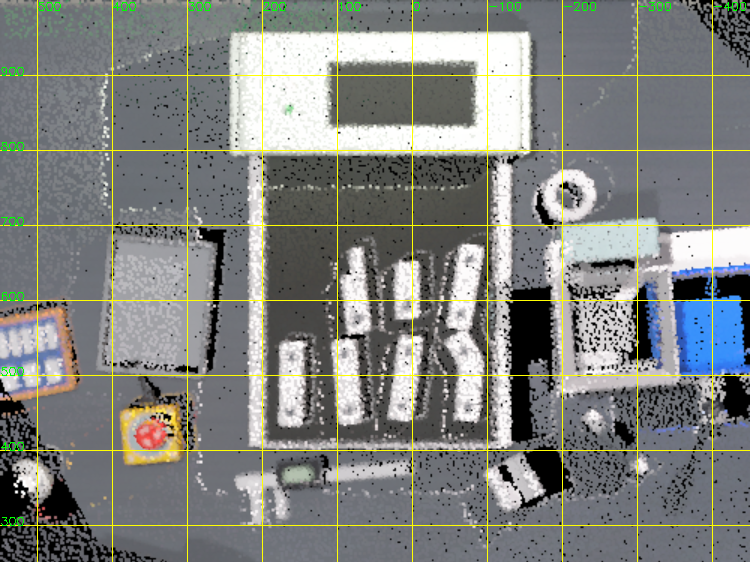

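The top view shows the belt from y=205 to -110, with four bars in the near row (x≈490) and three in the far row (x≈610). The bars are short (615,8), chipped (613,79) and bent (500,-72), plus four good ones. The e-stop is near (420,350) and the tray near (595,340). Next I measure the spout, knob and tray.

```bash
cat >> h.py <<'E'
def to(x,y,z,yaw=np.pi):
    s=env.state(); M=R.from_euler('xyz',s['tcp_rot']).as_matrix()
    d=M.T@(np.array([x,y,z])-s['eef_pos'])/1000
    t=R.from_euler('xyz',s['tcp_rot']).as_euler('xyz')[2]-yaw
    t=(t+np.pi/2)%np.pi-np.pi/2
    print('shift',d.round(4),'turn',round(t,3),'at',s['eef_pos'].round(1),'t',round(s['t'],1))
E
python3 - <<'E'
from h import *
for n in('scene','side'):
    d=np.load(n+'0.npz'); p=cloud(d['rz'],d['K'],d['W']); hsv=cv2.cvtColor(d['img'],cv2.COLOR_BGR2HSV)
    X,Y,Z=p[...,0],p[...,1],p[...,2]
    def rep(nm,m):
        q=p[m].astype(np.float32)
        if len(q)>5: c,s,a=cv2.minAreaRect(q[:,:2]); print(n,nm,len(q),np.round(c),np.round(s),round(a,1),q.min(0).round(),q.max(0).round())
    rep('spout',(Z>150)&(Z<164)&(X>450)&(X<660)&(Y>-380)&(Y<-160))
    rep('knob',(Z>100)&(Z<142)&(X>400)&(X<520)&(Y>-470)&(Y<-330)&(hsv[...,2]<90))
    rep('box',(Z>75)&(Z<92)&(X>450)&(X<700)&(Y>-520)&(Y<-330)&(hsv[...,1]>120))
    rep('tray',(Z>28)&(Z<42)&(X>480)&(X<720)&(Y>240)&(Y<435))
    rep('cleaner',(Z>100)&(Z<160)&(X>300)&(X<480)&(Y>420)&(Y<580))
to(422,350,140)
E
```

```text
Traceback (most recent call last):
cv2.error: OpenCV(4.12.0) /io/opencv/modules/imgproc/src/convhull.cpp:143: error: (-215:Assertion failed) total >= 0 && (depth == CV_32F || depth == CV_32S) in function 'convexHull'
```

Run:
```python
from h import *
for n in('scene','side'):
    d=np.load(n+'0.npz'); p=cloud(d['rz'],d['K'],d['W']); hsv=cv2.cvtColor(d['img'],cv2.COLOR_BGR2HSV)
    X,Y,Z=p[...,0],p[...,1],p[...,2]
    def rep(nm,m):
        q=p[m].astype(np.float32)
        if len(q)>5: c,s,a=cv2.minAreaRect(np.ascontiguousarray(q[:,:2])); print(n,nm,len(q),np.round(c),np.round(s),round(a,1),q.min(0).round(),q.max(0).round())
    rep('spout',(Z>150)&(Z<164)&(X>450)&(X<660)&(Y>-380)&(Y<-160))
    rep('knob',(Z>100)&(Z<142)&(X>400)&(X<520)&(Y>-470)&(Y<-330)&(hsv[...,2]<90))
    rep('box',(Z>75)&(Z<92)&(X>450)&(X<700)&(Y>-520)&(Y<-330)&(hsv[...,1]>120))
    rep('tray',(Z>28)&(Z<42)&(X>480)&(X<720)&(Y>240)&(Y<435))
    rep('cleaner',(Z>100)&(Z<160)&(X>300)&(X<480)&(Y>420)&(Y<580))
to(422,350,140)
```

```text
scene spout 543 [ 561. -271.] [157. 159.] 4.8 [ 479. -355.  150.] [ 645. -186.  160.]
scene knob 195 [ 480. -372.] [99. 23.] 52.9 [ 444. -413.  100.] [ 519. -339.  137.]
scene box 716 [ 574. -401.] [149. 134.] 3.5 [ 498. -471.   75.] [ 652. -330.   92.]
scene tray 331 [592. 341.] [146. 185.] 85.5 [498. 263.  28.] [688. 419.  37.]
scene cleaner 164 [356. 510.] [47. 41.] 1.4 [333. 490. 100.] [379. 531. 153.]
side spout 513 [ 575. -270.] [180. 162.] 4.4 [ 480. -355.  150.] [ 660. -185.  164.]
side knob 90 [ 479. -365.] [103.  18.] 46.9 [ 443. -404.  101.] [ 520. -332.  136.]
side box 98 [ 570. -396.] [138. 138.] 3.7 [ 497. -469.   75.] [ 643. -331.   92.]
side tray 715 [592. 344.] [142. 183.] 84.9 [496. 266.  28.] [687. 421.  40.]
side cleaner 76 [360. 506.] [25. 19.] 28.3 [347. 494. 100.] [367. 520. 152.]
shift [-0.3184 -0.1784  0.0743] turn -0.259 at [159.9 604.  214.2] t 0.1
```

```bash
python3 -m pendant '[[[0,-0.04,-0.022,0,-0.03],[0,-0.08,-0.045,0,-0.06],[0,-0.12,-0.067,0,-0.1],[0,-0.16,-0.09,0,-0.13],[0,-0.2,-0.112,0,-0.16],[0,-0.24,-0.134,0,-0.2],[0,-0.28,-0.157,0,-0.23],[0,-0.3184,-0.1784,0,-0.259]]]'; python3 -m pendant '[[[0,0,0,0,0],[0,0,0,0,0],[0,0,0,0,0],[0,0,0,0,0],[0,0,0,0,0],[0,0,0,0,0],[0,0,0,0,0],[0,0,0,0,0]]]'
python3 - <<'E'
from h import *
img,rz,K,W=cam('wrist'); cv2.imwrite('pics/w1.png',img); p=cloud(rz,K,W); hsv=cv2.cvtColor(img,cv2.COLOR_BGR2HSV)
m=((hsv[...,0]<8)|(hsv[...,0]>172))&(hsv[...,1]>140)&(p[...,2]>95)&(p[...,2]<106)
q=p[m]; print(len(q),q.mean(0),q.min(0),q.max(0),cv2.minEnclosingCircle(np.ascontiguousarray(q[:,:2].astype(np.float32)))); print(env.state()['tcp_rot'],env.state()['ft_force'])
to(*q.mean(0)[:2],110)
E
```

```text
t: 0.95
eef_pos: [423.2, 348.6, 214.6]
tcp_rot: [-3.142, -0.0, -3.14]
ft_force: [0.9, 0.4, 0.3]
opening: 0.383
t: 1.75
eef_pos: [421.9, 350.4, 214.7]
tcp_rot: [3.141, 0.0, -3.141]
ft_force: [-0.1, 0.7, 0.3]
opening: 0.006
1706 [419.36738182 350.02052818  98.74275567] [401.91035741 331.21531255  95.00094957] [438.77470796 368.57362684 102.55104705] ((420.080322265625, 350.1004638671875), 18.98215103149414)
[ 3.14145372e+00  1.39138287e-04 -3.14118676e+00] [ 0.36333444 -0.95722459  0.07895726]
shift [ 0.0026 -0.0003  0.1047] turn 0.0 at [422.  350.4 214.7] t 1.8
```

View pics/w1.png

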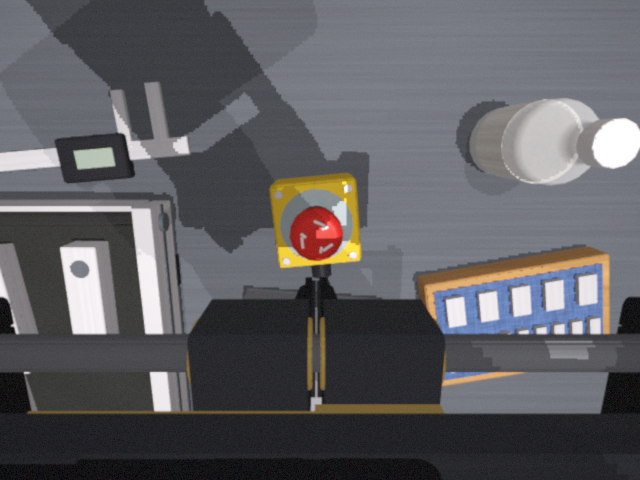

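The view shows the red head at (316,233), centred near world (420,350). I press it now.

```bash
python3 -m pendant '[[[0,0.002,0,0.04,0],[0,0.002,0,0.08,0],[0,0.002,0,0.11,0],[0,0.002,0,0.116,0],[0,0.002,0,0.119,0],[0,0.002,0,0.122,0],[0,0.002,0,0.1245,0],[0,0.002,0,0.1245,0]]]'; python3 -m pendant '[[[0,0,0,0.0005,0],[0,0,0,0.0005,0],[0,0,0,0.0005,0],[0,0,0,0.0005,0],[0,0,0,0,0],[0,0,0,0,0],[0,0,0,0,0],[0,0,0,0,0]]]'
```

```text
t: 2.6
eef_pos: [420.4, 350.5, 91.0]
tcp_rot: [3.141, 0.001, -3.141]
ft_force: [-1.3, -2.1, 5.5]
opening: 0.005
t: 3.4
eef_pos: [420.4, 350.5, 90.9]
tcp_rot: [3.141, 0.001, -3.141]
ft_force: [-1.4, -1.3, 5.9]
opening: 0.001
```

```bash
python3 -m pendant '[[[0,0,0,0.001,0],[0,0,0,0.0015,0],[0,0,0,0.0015,0],[0,0,0,0.0015,0],[0,0,0,0.0015,0],[0,0,0,0.0015,0],[0,0,0,0.0015,0],[0,0,0,0.0015,0]]]'; python3 -m pendant '[[[0,0,0,-0.03,0],[0,0,0,-0.07,0],[0,0,0,-0.1,0],[0,0,0,-0.14,0],[0,0,0,-0.14,0],[0,0,0,-0.14,0],[0,0,0,-0.14,0],[0,0,0,-0.14,0]]]';python3 - <<'E'
from h import *
for n in('wrist','side'):
    img,rz,K,W=cam(n); p=cloud(rz,K,W); hsv=cv2.cvtColor(img,cv2.COLOR_BGR2HSV)
    m=((hsv[...,0]<8)|(hsv[...,0]>172))&(hsv[...,1]>140)&(np.hypot(p[...,0]-420,p[...,1]-350)<12)
    print(n,np.percentile(p[m][:,2],[25,50,75]).round(1))
to(455,-400,230)
E
```

```text
t: 4.2
eef_pos: [420.5, 350.6, 90.2]
tcp_rot: [3.14, 0.002, -3.141]
ft_force: [-3.4, -2.6, 13.0]
opening: 0.001
t: 5.0
eef_pos: [419.8, 350.1, 227.5]
tcp_rot: [-3.141, -0.002, -3.141]
ft_force: [0.1, -0.1, 0.4]
opening: 0.005
wrist [93.4 93.9 94.2]
side [92.5 93.6 94.7]
shift [-0.035  -0.7502 -0.0017] turn 0.0 at [419.9 350.1 227.7] t 5.1
```

The head is latched: its top has gone from 98.7 to 93.7. Now to the knob area.

```bash
python3 -m pendant '[[[0,-0.02,-0.045,-0.01,0],[0,-0.04,-0.09,-0.02,0],[0,-0.04,-0.135,-0.02,0],[0,-0.04,-0.18,-0.02,0],[0,-0.04,-0.225,-0.02,0],[0,-0.04,-0.27,-0.02,0],[0,-0.04,-0.315,-0.02,0],[0,-0.04,-0.36,-0.02,0]]]';python3 -m pendant '[[[0.5,0,-0.045,0,0],[0.5,0,-0.09,0,0],[0.5,0,-0.135,0,0],[0.5,0,-0.18,0,0],[0.5,0,-0.225,0,0],[0.5,0,-0.27,0,0],[0.5,0,-0.31,0,0],[0.5,0,-0.31,0,0]]]'
python3 - <<'E'
from h import *
img,rz,K,W=cam('wrist'); cv2.imwrite('pics/w2.png',img); p=cloud(rz,K,W)
X,Y,Z=p[...,0],p[...,1],p[...,2]
m=(Z>122)&(Z<142)&(img.max(-1)<80)&(X<520)&(Y<-330)
q=p[m]; print(len(q),q.mean(0),q.min(0),q.max(0)) if len(q) else print('none'); print(env.state()['eef_pos'])
E
```

```text
t: 5.9
eef_pos: [459.8, -11.5, 248.3]
tcp_rot: [3.141, -0.0, -3.141]
ft_force: [0.9, -0.1, 0.5]
opening: 0.003
t: 6.7
eef_pos: [459.8, -323.8, 247.4]
tcp_rot: [3.142, -0.001, 3.138]
ft_force: [-1.1, 1.1, 0.0]
opening: 0.493
885 [ 453.24475866 -398.61815116  132.93800948] [ 442.4419434  -411.35090281  122.06100202] [ 501.40616598 -330.16695176  136.54875384]
[ 459.73670614 -321.59386017  247.41735124]
```

View pics/w2.png

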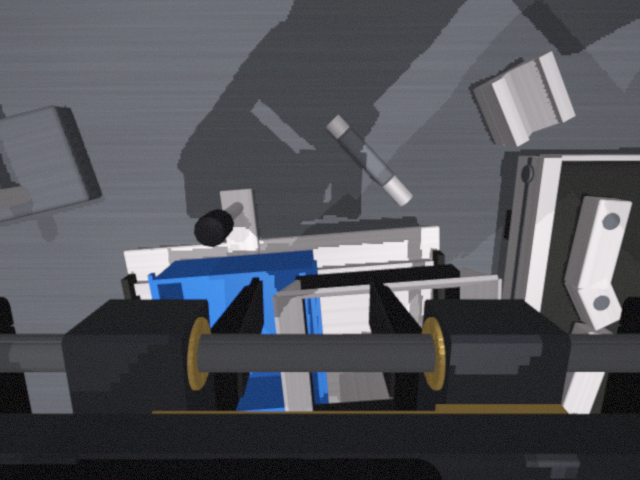

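The knob is at (213,228), with the spout beyond it and the dial stand at left (40,150). I check clearance to the dial stand.

Run:
```python
from h import *
for n in('scene','side'):
    d=np.load(n+'0.npz'); p=cloud(d['rz'],d['K'],d['W']); q=p[(p[...,2]>165)&(p[...,2]<240)&(p[...,0]>200)&(p[...,0]<750)&(p[...,1]<-400)&(p[...,1]>-800)]
    print(n,len(q),q.min(0).round(),q.max(0).round())
img,rz,K,W=cam('wrist'); p=cloud(rz,K,W)
q=p[(p[...,2]>128)&(p[...,2]<140)&(img.max(-1)<80)&(p[...,0]<475)&(p[...,1]<-370)]; print(len(q),q.mean(0),q.min(0),q.max(0))
to(453,-400,112)
```

```text
scene 537 [ 358. -631.  165.] [ 455. -595.  217.]
side 288 [ 353. -627.  165.] [ 452. -587.  218.]
810 [ 453.08283086 -399.85909265  133.73390589] [ 442.40660114 -411.53278475  128.03381143] [ 464.84926817 -389.15842936  136.64873277]
shift [ 0.0065 -0.08    0.1355] turn -0.001 at [ 459.8 -320.2  247.6] t 6.8
```

```bash
python3 -m pendant '[[[0.5,0.0065,-0.04,0,0],[0.5,0.0065,-0.08,0,0],[0.5,0.0065,-0.08,0,0],[0.5,0.0065,-0.08,0.04,0],[0.5,0.0065,-0.08,0.08,0],[0.5,0.0065,-0.08,0.12,0],[0.5,0.0065,-0.08,0.145,0],[0.5,0.0065,-0.08,0.145,0]]]'; python3 -m pendant '[[[0.1,0,0,0,0],[0.1,0,0,0,0],[0.1,0,0,0,0],[0.1,0,0,0,0],[0.1,0,0,0,0],[0.1,0,0,0,0],[0.1,0,0,0,0],[0.1,0,0,0,0]]]'; python3 -m pendant '[[[0.1,0.001,0.015,0,0],[0.1,0.003,0.035,0,0],[0.1,0.0045,0.055,0,0],[0.1,0.006,0.075,0,0],[0.1,0.008,0.095,0,0],[0.1,0.009,0.115,0,0],[0.1,0.0105,0.13,0,0],[0.1,0.0105,0.13,0,0]]]'; python3 -m pendant '[[[0.1,0,0.002,0,0],[0.1,0,0.004,0,0],[0.1,0.001,0.006,0,0],[0.1,0.001,0.008,0,0],[0.1,0.001,0.009,0,0],[0.1,0.001,0.01,0,0],[0.1,0.001,0.01,0,0],[0.1,0.001,0.01,0,0]]]'
```

```text
t: 7.6
eef_pos: [453.0, -397.0, 100.6]
tcp_rot: [3.137, -0.004, -3.14]
ft_force: [1.0, -0.3, -0.8]
opening: 0.502
t: 8.4
eef_pos: [454.1, -400.0, 104.9]
tcp_rot: [-3.14, 0.002, -3.142]
ft_force: [0.6, 1.1, 7.8]
opening: 0.246
t: 9.2
eef_pos: [445.1, -276.3, 105.0]
tcp_rot: [-3.127, 0.007, -3.138]
ft_force: [-11.5, -60.0, -16.0]
opening: 0.313
t: 10.0
eef_pos: [443.7, -264.0, 104.6]
tcp_rot: [-3.135, 0.005, 3.14]
ft_force: [3.8, -4.8, 2.9]
opening: 0.583
```

```bash
python3 -m pendant '[[[0.7,0,-0.01,0,0],[0.7,0,-0.01,0,0],[0.7,0,-0.01,0,0],[0.7,0,-0.01,-0.04,0],[0.7,0,-0.01,-0.08,0],[0.7,0,-0.01,-0.12,0],[0.7,0,-0.01,-0.15,0],[0.7,0,-0.01,-0.15,0]]]'
python3 - <<'E'
from h import *
img,rz,K,W=cam('wrist'); cv2.imwrite('pics/w3.png',img); p=cloud(rz,K,W)
q=p[(p[...,2]>128)&(p[...,2]<140)&(img.max(-1)<80)&(p[...,0]<475)]; print(len(q),q.mean(0),q.min(0),q.max(0))
s,rz,K,W=cam('scene'); p=cloud(rz,K,W); hsv=cv2.cvtColor(s,cv2.COLOR_BGR2HSV); cv2.imwrite('pics/s3.png',cv2.resize(s[200:400,130:400],None,fx=2.5,fy=2.5))
b=(p[...,2]>75)&(p[...,2]<95)&(p[...,0]>450)&(p[...,0]<680)&(p[...,1]<-150)&(p[...,1]>-520)&(hsv[...,1]>120)
q=p[b]; print(q.min(0),q.max(0)); to(561,-271,200)
E
```

```text
t: 10.8
eef_pos: [443.2, -269.9, 257.4]
tcp_rot: [-3.138, 0.005, -3.141]
ft_force: [0.2, 0.4, -1.0]
opening: 0.7
745 [ 443.63113219 -280.17864055  133.9211127 ] [ 432.7806064  -292.22009861  128.22460294] [ 455.39750918 -268.99188722  136.65043557]
[ 491.65272612 -350.92749465   75.01938868] [ 643.39682399 -204.29400628   94.85315795]
shift [-0.1189 -0.0019  0.0537] turn 0.001 at [ 442.1 -269.1  253.6] t 10.9
```

View pics/s3.png

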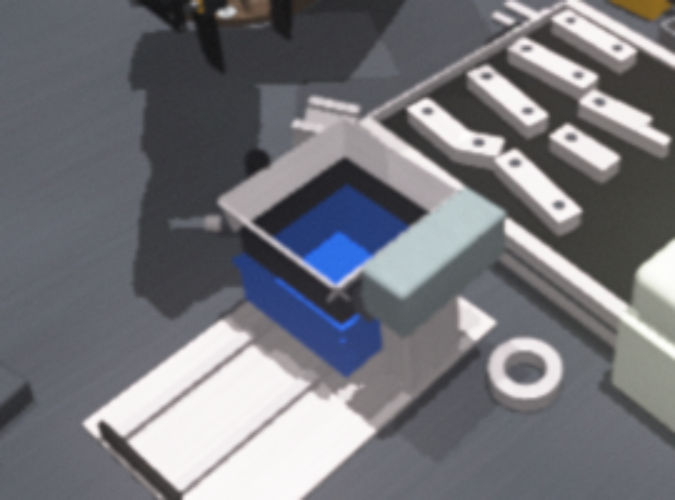

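The box now sits under the spout and the knob is at (443.6,-280.2), which fits home. One short push confirms it is against the stop.

```bash
python3 -m pendant '[[[0,-0.001,-0.05,0,0],[0,-0.001,-0.05,0,0],[0,-0.001,-0.05,0,0],[0,-0.001,-0.05,0.04,0],[0,-0.001,-0.05,0.08,0],[0,-0.001,-0.05,0.12,0],[0,-0.001,-0.05,0.145,0],[0,-0.001,-0.05,0.145,0]]]';python3 -m pendant '[[[0,0,0.005,0,0],[0,0,0.01,0,0],[0,0,0.012,0,0],[0,0,0.014,0,0],[0,0,0.016,0,0],[0,0,0.016,0,0],[0,0,0.016,0,0],[0,0,0.016,0,0]]]'
```

```text
t: 11.7
eef_pos: [441.7, -317.5, 105.2]
tcp_rot: [3.136, -0.005, -3.141]
ft_force: [0.0, -0.3, 0.6]
opening: 0.081
t: 12.5
eef_pos: [443.2, -303.8, 108.6]
tcp_rot: [3.142, 0.0, -3.142]
ft_force: [-0.6, 0.4, -0.0]
opening: 0.006
```

```bash
python3 -m pendant '[[[0,0,0.002,0,0],[0,0,0.004,0,0],[0,0,0.005,0,0],[0,0,0.005,0,0],[0,0,0.005,0,0],[0,0,0.005,0,0],[0,0,0.005,0,0],[0,0,0.005,0,0]]]';python3 -m pendant '[[[0,0,0.002,0,0],[0,0,0.003,0,0],[0,0,0.004,0,0],[0,0,0.004,0,0],[0,0,0.004,0,0],[0,0,0.004,0,0],[0,0,0.004,0,0],[0,0,0.004,0,0]]]'
```

```text
t: 13.3
eef_pos: [443.3, -300.0, 108.6]
tcp_rot: [-3.139, 0.001, -3.141]
ft_force: [-2.2, -9.0, -4.3]
opening: 0.001
t: 14.1
eef_pos: [443.5, -299.6, 108.8]
tcp_rot: [-3.134, 0.002, -3.141]
ft_force: [-8.0, -31.9, -9.9]
opening: 0.003
```

The box is firmly home, with -32 N resisting the push. On to the belt.

```bash
cat >> h.py <<'E'
def bars(cams=('wrist','side'),show=None):
    Ps=[];Cs=[]
    for n in cams:
        img,rz,K,W=cam(n); p=cloud(rz,K,W)
        if n=='wrist': p[300:]=np.nan
        Ps.append(p.reshape(-1,3)); Cs.append(img.reshape(-1,3))
        Z=p[...,2]; m=((Z>68)&(Z<84)&(p[...,0]>412)&(p[...,0]<770)&(p[...,1]<198)&(p[...,1]>-105)).astype(np.uint8)
        k,l,st,_=cv2.connectedComponentsWithStats(m)
        for i in range(1,k):
            if st[i,4]<150: continue
            q=p[l==i][:,:2].astype(np.float32); c,s,a=cv2.minAreaRect(q)
            if s[0]<s[1]: a+=90; s=s[::-1]
            a=(a+90)%180-90
            print(n,np.round(c,1),np.round(s),'axis deg',round(a,1),'n',st[i,4],'mean',q.mean(0).round(1))
    return Ps,Cs
E
python3 -m pendant '[[[0.6,0,-0.012,0,0],[0.6,0,-0.012,-0.04,0],[0.6,0,-0.012,-0.08,0],[0.6,0,-0.012,-0.12,0],[0.6,0,-0.012,-0.16,0],[0.6,0,-0.012,-0.18,0],[0.6,-0.02,0.02,-0.2,0],[0.6,-0.04,0.05,-0.2,0]]]';python3 -m pendant '[[[0.6,-0.02,0.04,0,0],[0.6,-0.05,0.08,0,0],[0.6,-0.08,0.12,0,0],[0.6,-0.11,0.16,0,0],[0.6,-0.14,0.2,0,0],[0.6,-0.17,0.24,0,0],[0.6,-0.19,0.28,0,0],[0.6,-0.2,0.3,0,0]]]';python3 -m pendant '[[[0.6,0,0,-0.02,0],[0.6,0,0,-0.04,0],[0.6,0,0,-0.04,0],[0.6,0,0,-0.04,0],[0.6,0,0,-0.04,0],[0.6,0,0,-0.04,0],[0.6,0,0,-0.04,0],[0.6,0,0,-0.04,0]]]'
python3 - <<'E'
from h import *
bars(('wrist','side','scene')); to(553,9,150)
img,*_=cam('wrist'); cv2.imwrite('pics/w4.png',img)
E
```

```text
t: 14.9
eef_pos: [483.9, -244.6, 311.3]
tcp_rot: [-3.14, 0.004, 3.14]
ft_force: [0.9, -0.2, -0.7]
opening: 0.584
t: 15.7
eef_pos: [684.0, 58.8, 307.8]
tcp_rot: [3.141, -0.001, -3.139]
ft_force: [-1.2, -1.6, -0.6]
opening: 0.601
t: 16.5
eef_pos: [683.1, 55.2, 348.3]
tcp_rot: [3.141, -0.0, -3.142]
ft_force: [-0.2, 0.5, 0.6]
opening: 0.601
wrist [520.3 -71.6] [79. 39.] axis deg 13.5 n 2544 mean [519.1 -71.2]
wrist [515.5   7.3] [72. 28.] axis deg -7.0 n 2223 mean [516.5   7.8]
wrist [513.4  89.4] [67. 28.] axis deg 4.9 n 2072 mean [514.6  89. ]
wrist [512.5 161.3] [63. 29.] axis deg -0.6 n 2076 mean [513.3 160.4]
wrist [613.3  77.6] [110.  28.] axis deg 7.0 n 2446 mean [604.8  75.3]
wrist [618.3 -69.6] [110.  29.] axis deg -9.1 n 3032 mean [616.7 -68.4]
wrist [613.6   7.6] [74. 28.] axis deg 1.1 n 1945 mean [613.   8.]
side [556.4 -67.3] [232.  48.] axis deg 0.1 n 765 mean [552.  -67.2]
side [613.3   9.5] [74. 32.] axis deg 2.1 n 270 mean [611.9  11.7]
side [495.8  11.6] [111.  32.] axis deg -6.0 n 440 mean [494.1  14. ]
side [613.5  78.6] [111.  32.] axis deg 6.6 n 382 mean [605.7  78.9]
side [492.   88.6] [110.  32.] axis deg 5.3 n 493 mean [490.4  91.4]
side [489.5 164.4] [112.  31.] axis deg -0.6 n 548 mean [487.5 165.2]
scene [489.8 160.1] [112.  37.] axis deg 2.4 n 271 mean [492.2 158.5]
scene [492.4  87.5] [113.  34.] axis deg 4.8 n 303 mean [495.3  84.9]
scene [496.5   8.9] [113.  33.] axis deg -8.3 n 319 mean [499.6   6.6]
scene [612.1  75.6] [113.  34.] axis deg 2.8 n 307 mean [610.9  72.4]
scene [558.5 -70.5] [234.  45.] axis deg 0.2 n 783 mean [564. -74.]
scene [614.6   6.6] [75. 31.] axis deg -1.0 n 252 mean [616.1   4.8]
shift [ 0.1301 -0.0463  0.1985] turn 0.0 at [683.1  55.3 348.5] t 16.6
```

View pics/w4.png

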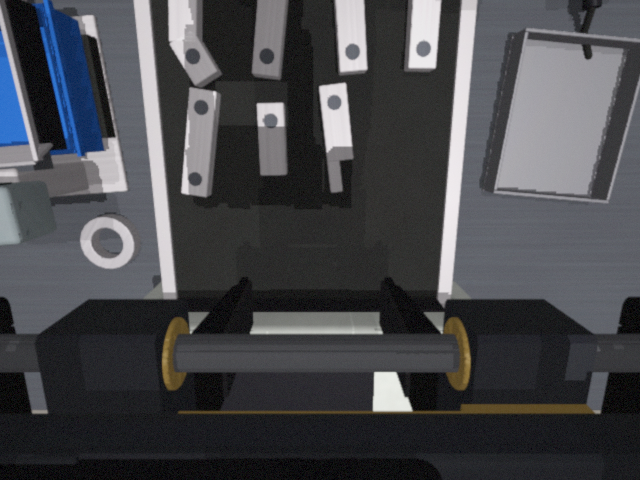

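All seven bars are clear in view. The far row holds a good bar at (618,-70), the short at (613,8) and the chipped at (613,78). The near row holds the bent bar and three good ones. I start with the good bar at (618,-70).

```bash
python3 -m pendant '[[[0.55,0.016,-0.031,0.02,0.05],[0.55,0.032,-0.062,0.06,0.1],[0.55,0.048,-0.094,0.1,0.157],[0.55,0.065,-0.125,0.14,0.157],[0.55,0.065,-0.125,0.18,0.157],[0.55,0.065,-0.125,0.21,0.157],[0.55,0.065,-0.125,0.21,0.157],[0.55,0.065,-0.125,0.21,0.157]]]'; python3 -m pendant '[[[0.55,0,0,0.03,0],[0.55,0,0,0.06,0],[0.55,0,0,0.08,0],[0.55,0,0,0.08,0],[0.2,0,0,0.08,0],[0.1,0,0,0.08,0],[0.1,0,0,0.08,0],[0.1,0,0,0.08,0]]]';  python3 -m pendant '[[[0.1,0,0,0,0],[0.1,0,0,-0.03,0],[0.1,0,0,-0.07,0],[0.1,0,0,-0.11,0],[0.1,0,0,-0.15,0],[0.1,0,0,-0.17,0],[0.1,0,0,-0.17,0],[0.1,0,0,-0.17,0]]]'; python3 -c "
from h import *
to(562,-271,225,np.pi+.08); to(562,-271,145,np.pi+.08)"
```

```text
t: 17.5
eef_pos: [618.7, -69.7, 139.4]
tcp_rot: [3.141, 0.0, 2.985]
ft_force: [0.8, -0.1, 1.0]
opening: 0.551
t: 18.3
eef_pos: [618.7, -69.7, 59.8]
tcp_rot: [3.142, 0.002, 2.985]
ft_force: [-0.7, 0.2, 6.3]
opening: 0.294
t: 19.1
eef_pos: [617.7, -69.6, 227.9]
tcp_rot: [3.141, -0.001, 2.985]
ft_force: [0.5, 0.8, -3.1]
opening: 0.292
shift [ 0.0236 -0.2076  0.0029] turn -0.237 at [617.7 -69.6 227.9] t 19.1
shift [ 0.0235 -0.2076  0.0829] turn -0.237 at [617.7 -69.6 227.9] t 19.1
```

```bash
python3 -m pendant '[[[0.1,0.004,-0.035,0,-0.05],[0.1,0.008,-0.07,0,-0.1],[0.1,0.012,-0.105,0,-0.15],[0.1,0.016,-0.14,0,-0.2],[0.1,0.02,-0.175,0,-0.237],[0.1,0.0236,-0.2076,0,-0.237],[0.1,0.0236,-0.2076,0,-0.237],[0.1,0.0236,-0.2076,0.01,-0.237]]]'; python3 -m pendant '[[[0.1,0,0,0.02,0],[0.1,0,0,0.05,0],[0.1,0,0,0.07,0],[0.1,0,0,0.085,0],[0.1,0,0,0.085,0],[0.3,0,0,0.085,0],[0.45,0,0,0.085,0],[0.45,0,0,0.085,0]]]'; python3 -m pendant '[[[0.45,0,0,0,0],[0.45,0,0,0,0],[0.45,0,0,-0.04,0],[0.45,0,0,-0.08,0],[0.45,0,0,-0.1,0],[0.45,0,0,-0.1,0],[0.45,0,0,-0.1,0],[0.45,0,0,-0.1,0]]]';  python3 - <<'E'
from h import *
s,rz,K,W=cam('scene'); cv2.imwrite('pics/s4.png',np.hstack([cv2.resize(s[230:400,150:350],None,fx=2,fy=2),cv2.resize(cam('side')[0][140:310,230:430],None,fx=2,fy=2)]))
bars(('side','scene'))
to(494.5,9,150,np.pi-.12); to(494.5,9,59,np.pi-.12)
E
```

```text
t: 19.9
eef_pos: [562.2, -271.4, 217.4]
tcp_rot: [3.141, -0.0, -3.063]
ft_force: [-0.2, 0.3, -1.1]
opening: 0.292
t: 20.7
eef_pos: [562.8, -271.0, 134.5]
tcp_rot: [-3.141, 0.001, -3.061]
ft_force: [-0.6, -0.1, 0.3]
opening: 0.414
t: 21.5
eef_pos: [562.0, -270.8, 232.3]
tcp_rot: [3.14, -0.002, -3.061]
ft_force: [-0.2, 0.0, 0.1]
opening: 0.451
side [498.4 -71.1] [120.  42.] axis deg 7.1 n 415 mean [496.6 -68.2]
side [613.6  10.1] [75. 31.] axis deg 2.0 n 267 mean [611.6  11.6]
side [495.7  11.9] [111.  31.] axis deg -6.7 n 436 mean [494.7  13.9]
side [613.2  79.1] [111.  31.] axis deg 6.0 n 384 mean [605.3  79. ]
side [492.1  89.8] [111.  32.] axis deg 4.2 n 492 mean [490.4  91.5]
side [488.8 163. ] [110.  30.] axis deg -1.1 n 554 mean [486.7 165.2]
scene [488.3 159.6] [113.  35.] axis deg -3.3 n 277 mean [492.1 158.4]
scene [491.6  85.4] [114.  33.] axis deg 4.1 n 299 mean [495.1  85.1]
scene [496.9   8.2] [112.  32.] axis deg -7.1 n 316 mean [500.6   6.7]
scene [613.2  76.7] [112.  34.] axis deg 7.6 n 298 mean [610.9  72.8]
scene [500.1 -74.2] [119.  44.] axis deg 8.6 n 382 mean [502.7 -75.4]
scene [614.6   6. ] [76. 32.] axis deg 0.4 n 254 mean [615.9   4.9]
shift [0.0451 0.2844 0.083 ] turn 0.2 at [ 562.3 -271.   232.7] t 21.7
shift [0.045  0.2843 0.174 ] turn 0.2 at [ 562.3 -271.   232.7] t 21.7
```

View pics/s4.png

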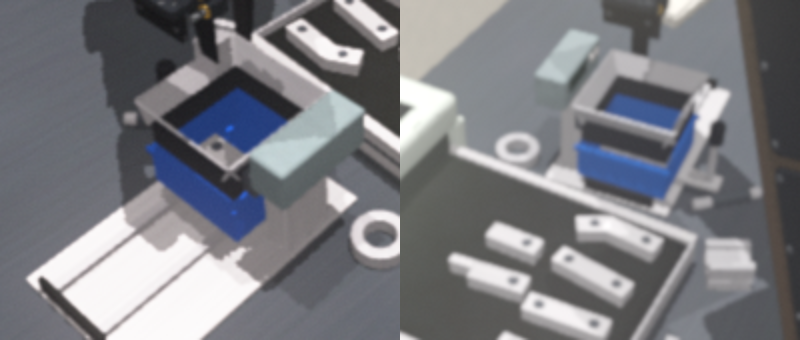

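The first good bar lies in the box. Next good bar, at (495.5,9.5).

```bash
python3 -m pendant '[[[0.55,0.007,0.042,0,0.03],[0.55,0.014,0.084,0,0.06],[0.55,0.02,0.126,0,0.1],[0.55,0.026,0.168,0,0.15],[0.55,0.032,0.21,0.02,0.2],[0.55,0.038,0.25,0.05,0.2],[0.55,0.0445,0.2848,0.08,0.2],[0.55,0.0445,0.2848,0.09,0.2]]]'; python3 -m pendant '[[[0.55,0,0,0.03,0],[0.55,0,0,0.06,0],[0.55,0,0,0.083,0],[0.55,0,0,0.083,0],[0.2,0,0,0.083,0],[0.1,0,0,0.083,0],[0.1,0,0,0.083,0],[0.1,0,0,0.083,0]]]';  python3 -m pendant '[[[0.1,0,0,0,0],[0.1,0,0,-0.03,0],[0.1,0,0,-0.07,0],[0.1,0,0,-0.11,0],[0.1,0,0,-0.15,0],[0.1,0,0,-0.17,0],[0.1,0,0,-0.17,0],[0.1,0,0,-0.17,0]]]'; python3 -c "
from h import *
to(562,-271,228,np.pi+.08)"
```

```text
t: 22.5
eef_pos: [492.8, 12.4, 141.2]
tcp_rot: [3.141, -0.005, 3.025]
ft_force: [0.1, 0.2, 0.6]
opening: 0.546
t: 23.3
eef_pos: [495.7, 9.2, 61.6]
tcp_rot: [3.141, 0.002, 3.022]
ft_force: [-1.7, 0.3, 6.5]
opening: 0.294
t: 24.1
eef_pos: [494.8, 9.3, 230.0]
tcp_rot: [3.141, -0.0, 3.022]
ft_force: [0.6, 0.4, -2.7]
opening: 0.295
shift [-0.1002 -0.2703  0.002 ] turn -0.2 at [494.8   9.3 230. ] t 24.1
```

```bash
python3 -m pendant '[[[0.1,-0.014,-0.039,0,-0.03],[0.1,-0.028,-0.078,0,-0.06],[0.1,-0.043,-0.117,0,-0.1],[0.1,-0.058,-0.156,0,-0.13],[0.1,-0.072,-0.195,0,-0.16],[0.1,-0.087,-0.235,0,-0.2],[0.1,-0.1002,-0.2703,0,-0.2],[0.1,-0.1002,-0.2703,0,-0.2]]]'; python3 -m pendant '[[[0.1,0,0,0.02,0],[0.1,0,0,0.05,0],[0.1,0,0,0.08,0],[0.1,0,0,0.095,0],[0.1,0,0,0.095,0],[0.3,0,0,0.095,0],[0.45,0,0,0.095,0],[0.45,0,0,0.095,0]]]'; python3 -m pendant '[[[0.45,0,0,0,0],[0.45,0,0,0,0],[0.45,0,0,-0.04,0],[0.45,0,0,-0.08,0],[0.45,0,0,-0.1,0],[0.45,0,0,-0.1,0],[0.45,0,0,-0.1,0],[0.45,0,0,-0.1,0]]]';  python3 - <<'E'
from h import *
bars(('side','scene'))
to(492,88,230,np.pi+.08)
E
```

```text
t: 24.9
eef_pos: [562.3, -274.9, 227.4]
tcp_rot: [3.14, -0.003, -3.065]
ft_force: [-0.9, 0.4, -2.1]
opening: 0.291
t: 25.7
eef_pos: [562.8, -271.2, 136.6]
tcp_rot: [-3.141, 0.001, -3.061]
ft_force: [0.1, 0.4, 0.0]
opening: 0.414
t: 26.5
eef_pos: [562.0, -270.8, 234.3]
tcp_rot: [3.14, -0.002, -3.061]
ft_force: [0.9, 0.6, 0.2]
opening: 0.452
side [499.2 -71.7] [120.  45.] axis deg 8.0 n 412 mean [496.4 -68.3]
side [613.3   9.2] [75. 32.] axis deg 0.7 n 268 mean [612.2  11.6]
side [613.2  79.3] [110.  31.] axis deg 7.5 n 384 mean [605.5  79.2]
side [491.8  89.8] [111.  32.] axis deg 4.2 n 501 mean [490.4  91.6]
side [489.3 163.1] [111.  31.] axis deg -0.4 n 545 mean [487.3 165.3]
scene [489.6 159.8] [114.  33.] axis deg -1.8 n 277 mean [492.7 158.3]
scene [491.3  86.3] [113.  33.] axis deg 5.5 n 303 mean [495.2  84.7]
scene [613.1  76. ] [111.  33.] axis deg 5.7 n 305 mean [611.   72.1]
scene [500.8 -73.7] [119.  42.] axis deg 7.1 n 371 mean [503.2 -74.9]
scene [614.6   6.5] [75. 33.] axis deg 0.4 n 254 mean [616.1   4.8]
shift [0.0411 0.3634 0.0049] turn 0.0 at [ 562.1 -270.9  234.3] t 26.6
```

```bash
python3 -m pendant '[[[0.55,0.005,0.048,0,0],[0.55,0.01,0.096,0,0],[0.55,0.016,0.144,0,0],[0.55,0.022,0.192,0,0],[0.55,0.028,0.24,0,0],[0.55,0.034,0.288,0.01,0],[0.55,0.038,0.334,0.03,0],[0.55,0.041,0.3635,0.05,0]]]'; python3 -m pendant '[[[0.55,0,0,0.04,0],[0.55,0,0,0.08,0],[0.55,0,0,0.11,0],[0.55,0,0,0.125,0],[0.4,0,0,0.125,0],[0.1,0,0,0.125,0],[0.1,0,0,0.125,0],[0.1,0,0,0.125,0]]]';  python3 -m pendant '[[[0.1,0,0,0,0],[0.1,0,0,-0.03,0],[0.1,0,0,-0.07,0],[0.1,0,0,-0.11,0],[0.1,0,0,-0.15,0],[0.1,0,0,-0.17,0],[0.1,0,0,-0.17,0],[0.1,0,0,-0.17,0]]]'; python3 -c "
from h import *
to(562,-271,228,np.pi+.08)"
```

```text
t: 27.4
eef_pos: [491.5, 90.4, 184.8]
tcp_rot: [3.141, 0.0, -3.06]
ft_force: [0.1, -0.9, -0.8]
opening: 0.547
t: 28.2
eef_pos: [492.9, 88.0, 61.6]
tcp_rot: [3.142, 0.002, -3.061]
ft_force: [0.7, 0.5, 1.3]
opening: 0.288
t: 29.0
eef_pos: [492.0, 87.9, 230.0]
tcp_rot: [3.142, -0.0, -3.061]
ft_force: [0.2, 0.2, -1.6]
opening: 0.293
shift [-0.0411 -0.3634  0.002 ] turn 0.0 at [492.   87.9 230. ] t 29.0
```

```bash
python3 -m pendant '[[[0.1,-0.006,-0.048,0,0],[0.1,-0.012,-0.096,0,0],[0.1,-0.018,-0.144,0,0],[0.1,-0.024,-0.192,0,0],[0.1,-0.03,-0.24,0,0],[0.1,-0.036,-0.288,0,0],[0.1,-0.0411,-0.334,0,0],[0.1,-0.0411,-0.3634,0,0]]]'; python3 -m pendant '[[[0.1,0,0,0,0],[0.1,0,0,0.03,0],[0.1,0,0,0.07,0],[0.1,0,0,0.095,0],[0.1,0,0,0.095,0],[0.3,0,0,0.095,0],[0.45,0,0,0.095,0],[0.45,0,0,0.095,0]]]'; python3 -m pendant '[[[0.45,0,0,0,0],[0.45,0,0,0,0],[0.45,0,0,-0.04,0],[0.45,0,0,-0.08,0],[0.45,0,0,-0.1,0],[0.45,0,0,-0.1,0],[0.45,0,0,-0.1,0],[0.45,0,0,-0.1,0]]]';  python3 - <<'E'
from h import *
bars(('side','scene'))
to(489.5,162,230,np.pi-.01)
E
```

```text
t: 29.8
eef_pos: [562.2, -273.8, 227.7]
tcp_rot: [3.14, -0.003, -3.063]
ft_force: [0.1, 0.1, -2.1]
opening: 0.29
t: 30.6
eef_pos: [563.1, -271.1, 137.2]
tcp_rot: [-3.14, 0.002, -3.061]
ft_force: [-0.1, -0.4, -0.3]
opening: 0.41
t: 31.4
eef_pos: [562.1, -270.7, 234.3]
tcp_rot: [3.14, -0.002, -3.061]
ft_force: [-0.5, 0.3, -0.4]
opening: 0.449
side [498.8 -71.5] [119.  46.] axis deg 8.1 n 419 mean [496.8 -68. ]
side [613.    9.3] [74. 32.] axis deg 1.9 n 263 mean [612.1  11.6]
side [612.9  78.9] [110.  31.] axis deg 4.8 n 384 mean [605.5  79. ]
side [489.3 163.3] [111.  31.] axis deg -0.3 n 547 mean [486.7 165.2]
scene [490.1 159.5] [113.  35.] axis deg -0.3 n 273 mean [492.6 158.3]
scene [613.6  76.1] [111.  31.] axis deg 6.6 n 306 mean [610.3  72.4]
scene [500.3 -74.5] [120.  43.] axis deg 7.8 n 379 mean [503.6 -75.1]
scene [614.    6.8] [76. 32.] axis deg 2.6 n 253 mean [616.3   5.1]
shift [0.0378 0.4372 0.005 ] turn 0.09 at [ 562.2 -270.8  234.3] t 31.5
```

```bash
python3 -m pendant '[[[0.55,0.004,0.048,0,0],[0.55,0.008,0.096,0,0],[0.55,0.012,0.144,0,0],[0.55,0.016,0.192,0,0],[0.55,0.02,0.24,0,0],[0.55,0.024,0.288,0,0],[0.55,0.029,0.336,0,0],[0.55,0.034,0.384,0,0]]]'; python3 -m pendant '[[[0.55,0.0038,0.03,0,0.04],[0.55,0.0038,0.0532,0,0.09],[0.55,0.0038,0.0532,0.02,0.09],[0.55,0.0038,0.0532,0.06,0.09],[0.55,0.0038,0.0532,0.1,0.09],[0.55,0.0038,0.0532,0.14,0.09],[0.55,0.0038,0.0532,0.175,0.09],[0.55,0.0038,0.0532,0.175,0.09]]]';  python3 -m pendant '[[[0.3,0,0,0,0],[0.1,0,0,0,0],[0.1,0,0,0,0],[0.1,0,0,0,0],[0.1,0,0,-0.04,0],[0.1,0,0,-0.09,0],[0.1,0,0,-0.14,0],[0.1,0,0,-0.17,0]]]'; python3 -c "
from h import *
to(562,-271,228,np.pi+.08)"
```

```text
t: 32.3
eef_pos: [497.1, 110.8, 235.1]
tcp_rot: [3.141, -0.001, -3.062]
ft_force: [0.6, -0.0, 0.9]
opening: 0.549
t: 33.1
eef_pos: [489.0, 161.6, 57.6]
tcp_rot: [-3.141, -0.004, 3.132]
ft_force: [-0.2, -0.5, 0.3]
opening: 0.549
t: 33.9
eef_pos: [490.1, 161.9, 234.4]
tcp_rot: [3.141, 0.004, 3.132]
ft_force: [0.7, 1.1, -2.4]
opening: 0.291
shift [-0.076  -0.4322  0.0063] turn -0.09 at [490.1 161.9 234.4] t 33.9
```

```bash
python3 -m pendant '[[[0.1,-0.008,-0.047,0,0],[0.1,-0.016,-0.095,0,0],[0.1,-0.025,-0.142,0,0],[0.1,-0.033,-0.19,0,0],[0.1,-0.041,-0.237,0,0],[0.1,-0.05,-0.285,0,0],[0.1,-0.058,-0.332,0,0],[0.1,-0.066,-0.38,0,0]]]'; python3 -m pendant '[[[0.1,-0.01,-0.03,0,-0.04],[0.1,-0.01,-0.052,0,-0.09],[0.1,-0.01,-0.052,0,-0.09],[0.1,-0.01,-0.052,0.03,-0.09],[0.1,-0.01,-0.052,0.07,-0.09],[0.1,-0.01,-0.052,0.095,-0.09],[0.1,-0.01,-0.052,0.095,-0.09],[0.1,-0.01,-0.052,0.095,-0.09]]]'; python3 -m pendant '[[[0.3,0,0,0,0],[0.45,0,0,0,0],[0.45,0,0,0,0],[0.45,0,0,0,0],[0.45,0,0,-0.04,0],[0.45,0,0,-0.08,0],[0.45,0,0,-0.1,0],[0.45,0,0,-0.1,0]]]';  python3 - <<'E'
from h import *
bars(('side','scene'))
s,rz,K,W=cam('scene'); p=cloud(rz,K,W); cv2.imwrite('pics/s5.png',np.hstack([cv2.resize(s[230:400,150:350],None,fx=2,fy=2),cv2.resize(s[150:320,300:500],None,fx=2,fy=2)]))
def tray(p):
    q=p[(p[...,2]>28)&(p[...,2]<40)&(p[...,0]>470)&(p[...,0]<740)&(p[...,1]>225)&(p[...,1]<450)].astype(np.float32); print('tray',cv2.minAreaRect(np.ascontiguousarray(q[:,:2])))
tray(p); a,rz,K,W=cam('side'); tray(cloud(rz,K,W))
to(614,8,230,np.pi+.02)
E
```

```text
t: 34.7
eef_pos: [551.9, -220.8, 230.8]
tcp_rot: [3.141, 0.0, 3.132]
ft_force: [0.3, 1.0, -2.5]
opening: 0.291
t: 35.5
eef_pos: [561.8, -270.5, 136.4]
tcp_rot: [3.142, 0.0, -3.061]
ft_force: [0.3, 0.8, -1.0]
opening: 0.292
t: 36.3
eef_pos: [562.5, -271.5, 239.1]
tcp_rot: [-3.138, 0.005, -3.061]
ft_force: [-0.6, -0.3, -0.2]
opening: 0.45
side [498.6 -71.4] [119.  44.] axis deg 6.9 n 422 mean [496.7 -68.1]
side [613.1   9.8] [75. 31.] axis deg 1.2 n 267 mean [612.1  11.6]
side [612.9  79.2] [111.  31.] axis deg 5.8 n 389 mean [604.9  79. ]
scene [612.8  78. ] [112.  35.] axis deg 7.8 n 304 mean [610.4  72.6]
scene [500.5 -73.1] [123.  42.] axis deg 8.0 n 378 mean [503.2 -75.1]
scene [614.6   7. ] [76. 31.] axis deg -0.6 n 258 mean [616.4   4.7]
tray ((579.6707153320312, 354.6121520996094), (171.7025909423828, 211.97669982910156), 83.4905776977539)
tray ((576.3102416992188, 344.6217956542969), (142.50433349609375, 213.19114685058594), 84.60574340820312)
shift [-0.075   0.2735  0.0045] turn 0.06 at [ 561.1 -270.7  234.3] t 36.5
```

View pics/s5.png

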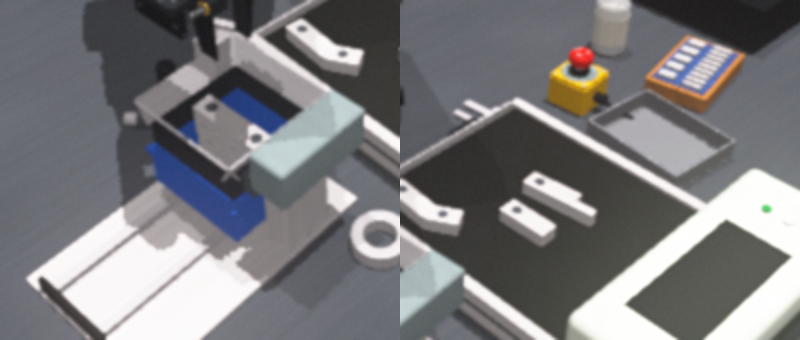

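A bar seems to stand up in the box, at (210,110). I look in from above.

```bash
python3 -m pendant '[[[0.55,-0.03,0,-0.03,0],[0.55,-0.06,0,-0.06,0],[0.55,-0.09,0,-0.09,0],[0.55,-0.12,0,-0.11,0],[0.55,-0.12,0,-0.11,0],[0.55,-0.12,0,-0.11,0],[0.55,-0.12,0,-0.11,0],[0.55,-0.12,0,-0.11,0]]]'
python3 - <<'E'
from h import *
img,rz,K,W=cam('wrist'); p=cloud(rz,K,W)
c=img[0:300,150:500]; cv2.imwrite('pics/w5.png',cv2.resize(c,None,fx=2,fy=2)); print(W[:3,3],env.state()['eef_pos'])
for v in range(100,300,15): print(v,[int(z) if np.isfinite(z) else -1 for z in p[v,230:420:12,2]])
E
```

```text
t: 37.3
eef_pos: [680.3, -261.5, 344.6]
tcp_rot: [3.141, -0.002, -3.062]
ft_force: [0.8, 0.4, -0.5]
opening: 0.548
[ 611.17319506 -267.56560281  515.31788723] [ 680.45537961 -261.55341089  345.03977785]
100 [152, 137, 96, 26, 29, 29, 116, 115, 117, 28, 28, 29, 31, 131, 148, 0]
115 [153, 137, 98, 28, 30, 27, 116, 117, 116, 28, 28, 27, 34, 132, 148, 0]
130 [155, 138, 103, 28, 30, 27, 115, 118, 116, 27, 26, 27, 39, 133, 149, 1]
145 [155, 139, 108, 26, 29, 27, 115, 115, 116, 28, 28, 29, 43, 135, 150, -2]
160 [156, 141, 143, 142, 141, 141, 142, 141, 140, 141, 140, 140, 141, 142, 152, 0]
175 [10, 8, 9, 124, 125, 127, 127, 128, 127, 127, 127, 123, 8, 0, 0, -1]
190 [9, 8, 169, 168, 168, 147, 147, 159, 159, 159, 158, 160, 145, 0, 0, 0]
205 [2, 186, 186, 185, 184, 186, 185, 184, 186, 185, 186, 185, 186, 185, 0, 0]
220 [-1, 185, 185, 186, 185, -1, 185, 185, 186, 185, 184, 185, 185, 185, 0, 0]
235 [0, 184, 186, 185, 184, 186, 186, 186, 185, 185, 186, 185, 184, 186, 0, 0]
250 [0, -1, 186, 184, 185, 186, 186, 185, 186, 185, 187, 185, 186, 187, -1, 1]
265 [0, 0, 0, 0, 0, 1, 1, 0, 0, 22, 21, 22, 0, 0, 2, 0]
280 [0, 0, 345, 0, 0, 1, 0, 1, 0, 0, 0, 0, 0, 349, 0, 1]
295 [366, 366, 353, 2, 0, 0, 1, 0, 1, 0, 1, 0, 0, 365, 367, 18]
```

View pics/w5.png

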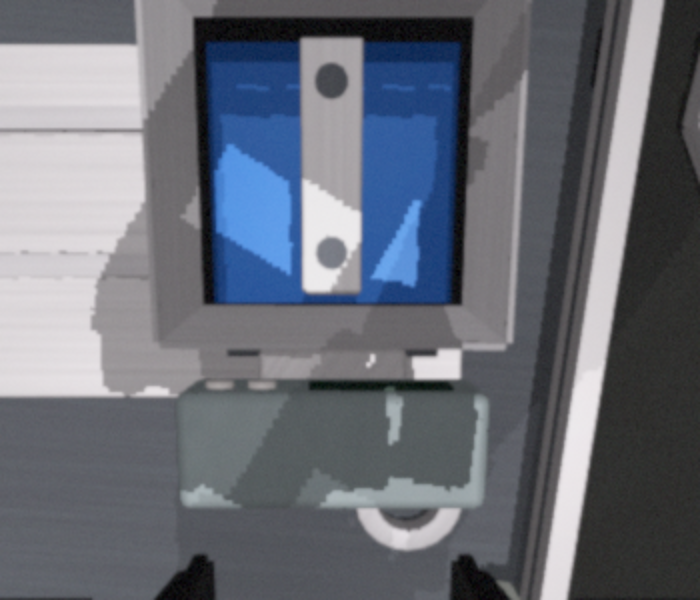

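The four good bars are stacked flat on one another. The top is at z=116, so the uppermost centre is 77 above the floor, under 85. Now the odd bars: short first.

Run:
```python
from h import *
to(614,8,230,np.pi+.02); to(614,8,58,np.pi+.02)
```

```text
shift [0.0447 0.2739 0.1153] turn 0.06 at [ 680.5 -261.6  345. ] t 37.4
shift [0.0445 0.2738 0.2873] turn 0.06 at [ 680.5 -261.6  345. ] t 37.4
```

```bash
python3 -m pendant '[[[0.55,0.007,0.045,0,0.02],[0.55,0.014,0.09,0,0.04],[0.55,0.021,0.135,0.02,0.06],[0.55,0.028,0.18,0.04,0.06],[0.55,0.036,0.225,0.06,0.06],[0.55,0.0447,0.2739,0.09,0.06],[0.55,0.0447,0.2739,0.115,0.06],[0.55,0.0447,0.2739,0.115,0.06]]]'; python3 -m pendant '[[[0.55,0,0,0.04,0],[0.55,0,0,0.08,0],[0.55,0,0,0.12,0],[0.55,0,0,0.155,0],[0.55,0,0,0.17,0],[0.55,0,0,0.17,0],[0.2,0,0,0.17,0],[0.1,0,0,0.17,0]]]';  python3 -m pendant '[[[0.1,0,0,0,0],[0.1,0,0,0,0],[0.1,0,0,0,0],[0.1,0,0,-0.04,0],[0.1,0,0,-0.09,0],[0.1,0,0,-0.12,0],[0.1,0,0,-0.12,0],[0.1,0,0,-0.12,0]]]'
python3 - <<'E'
from h import *
s,rz,K,W=cam('side'); p=cloud(rz,K,W)
q=p[(p[...,2]>28)&(p[...,2]<40)&(p[...,0]>494)&(p[...,0]<740)&(p[...,1]>225)&(p[...,1]<450)].astype(np.float32); print('tray',cv2.minAreaRect(np.ascontiguousarray(q[:,:2])))
bars(('side',))
to(594.5,374,180,np.pi-.08); to(594.5,374,13,np.pi-.08)
E
```

```text
t: 38.15
eef_pos: [612.6, 9.5, 227.8]
tcp_rot: [3.141, -0.006, -3.12]
ft_force: [-0.1, -0.5, -0.7]
opening: 0.55
t: 38.95
eef_pos: [615.8, 7.8, 62.7]
tcp_rot: [-3.141, 0.003, -3.122]
ft_force: [0.1, -0.5, 0.0]
opening: 0.437
t: 39.75
eef_pos: [614.5, 8.2, 180.8]
tcp_rot: [3.142, 0.001, -3.121]
ft_force: [-0.7, -0.5, -2.2]
opening: 0.289
tray ((591.6250610351562, 343.46392822265625), (141.3816680908203, 181.4920654296875), 84.93984985351562)
side [498.9 -71.1] [120.  43.] axis deg 8.0 n 422 mean [497.  -68.1]
side [613.5  79.7] [111.  31.] axis deg 7.0 n 389 mean [605.6  79. ]
shift [ 0.0121  0.3661 -0.0006] turn 0.1 at [614.    8.2 179.2] t 39.9
shift [0.0117 0.366  0.1664] turn 0.1 at [614.    8.2 179.2] t 39.9
```

```bash
python3 -m pendant '[[[0.1,0.002,0.048,0,0.02],[0.1,0.003,0.096,0,0.04],[0.1,0.005,0.144,0,0.06],[0.1,0.006,0.192,0,0.08],[0.1,0.008,0.24,0,0.1],[0.1,0.01,0.288,0,0.1],[0.1,0.012,0.336,0,0.1],[0.1,0.012,0.366,0,0.1]]]'; python3 -m pendant '[[[0.1,0,0,0,0],[0.1,0,0,0.03,0],[0.1,0,0,0.07,0],[0.1,0,0,0.11,0],[0.1,0,0,0.14,0],[0.1,0,0,0.16,0],[0.1,0,0,0.164,0],[0.1,0,0,0.164,0]]]';  python3 -m pendant '[[[0.37,0,0,0,0],[0.37,0,0,0,0],[0.37,0,0,0,0],[0.37,0,0,0,0],[0.37,0,0,-0.04,0],[0.37,0,0,-0.09,0],[0.37,0,0,-0.14,0],[0.37,0,0,-0.165,0]]]'
python3 - <<'E'
from h import *
bars(('side','scene'))
to(605,77.5,180,np.pi+.12); to(605,77.5,60,np.pi+.12)
E
```

```text
t: 40.65
eef_pos: [593.9, 376.9, 178.5]
tcp_rot: [-3.141, -0.003, 3.064]
ft_force: [-0.2, -0.4, -1.0]
opening: 0.293
t: 41.45
eef_pos: [594.9, 373.1, 15.5]
tcp_rot: [-3.14, -0.002, 3.061]
ft_force: [0.1, 0.1, -0.5]
opening: 0.294
t: 42.25
eef_pos: [596.2, 374.4, 187.0]
tcp_rot: [3.138, 0.005, 3.062]
ft_force: [0.2, 0.1, -0.8]
opening: 0.37
side [499.3 -69.9] [121.  41.] axis deg 6.9 n 421 mean [496.7 -67.9]
side [613.9  78.7] [112.  32.] axis deg 5.8 n 386 mean [605.6  78.9]
scene [613.3  75.9] [112.  33.] axis deg 7.0 n 311 mean [610.6  72.5]
scene [500.1 -73.7] [119.  41.] axis deg 7.6 n 386 mean [503.  -75.4]
shift [-0.032  -0.2955  0.0059] turn -0.2 at [596.6 374.6 186.9] t 42.4
shift [-0.0312 -0.296   0.1258] turn -0.2 at [596.6 374.6 186.9] t 42.4
```

```bash
python3 -m pendant '[[[0.55,-0.005,-0.045,0,-0.03],[0.55,-0.01,-0.09,0,-0.06],[0.55,-0.015,-0.135,0,-0.1],[0.55,-0.02,-0.18,0,-0.15],[0.55,-0.025,-0.225,0,-0.2],[0.55,-0.031,-0.27,0,-0.2],[0.55,-0.031,-0.2955,0,-0.2],[0.55,-0.031,-0.2955,0.02,-0.2]]]'; python3 -m pendant '[[[0.55,0,0,0,0],[0.55,0,0,0.03,0],[0.55,0,0,0.07,0],[0.55,0,0,0.1,0],[0.55,0,0,0.1,0],[0.55,0,0,0.1,0],[0.55,0,0,0.1,0],[0.55,0,0,0.1,0]]]'
python3 - <<'E'
from h import *
to(607,77,60,np.pi+.12)
E
```

```text
t: 43.15
eef_pos: [603.3, 73.5, 162.7]
tcp_rot: [-3.141, 0.003, -3.025]
ft_force: [0.4, 0.4, -1.0]
opening: 0.551
t: 43.95
eef_pos: [603.4, 77.0, 63.4]
tcp_rot: [-3.141, 0.003, -3.021]
ft_force: [0.8, 0.0, -0.9]
opening: 0.545
shift [-0.0036 -0.0004  0.0034] turn 0.0 at [603.4  77.   63.4] t 44.0
```

```bash
python3 -m pendant '[[[0.5,-0.003,0,0.003,0],[0.1,-0.003,0,0.003,0],[0.1,-0.003,0,0.003,0],[0.1,-0.003,0,0.003,0],[0.1,-0.003,0,0.003,0],[0.1,-0.003,0,-0.03,0],[0.1,-0.003,0,-0.07,0],[0.1,-0.003,0,-0.1,0]]]';  python3 -m pendant '[[[0.1,0,0,-0.02,0],[0.1,0,0,-0.02,0],[0.1,0,0,-0.02,0],[0.1,0,0,-0.02,0],[0.1,0,0,-0.02,0],[0.1,0,0,-0.02,0],[0.1,0,0,-0.02,0],[0.1,0,0,-0.02,0]]]'
python3 - <<'E'
from h import *
s,rz,K,W=cam('side'); p=cloud(rz,K,W)
q=p[(p[...,2]>28)&(p[...,2]<40)&(p[...,0]>494)&(p[...,0]<740)&(p[...,1]>225)&(p[...,1]<450)].astype(np.float32); print('tray',cv2.minAreaRect(np.ascontiguousarray(q[:,:2])))
cv2.imwrite('pics/d6.png',cv2.resize(s[200:430,150:400],None,fx=2.5,fy=2.5))
to(582,310,180,np.pi-.08)
E
```

```text
t: 44.75
eef_pos: [605.7, 77.1, 163.4]
tcp_rot: [3.142, 0.001, -3.021]
ft_force: [-0.2, -1.1, -1.5]
opening: 0.293
t: 45.55
eef_pos: [605.6, 77.1, 181.4]
tcp_rot: [3.141, -0.0, -3.021]
ft_force: [0.2, 0.6, -1.5]
opening: 0.293
tray ((591.6409912109375, 344.109375), (142.07882690429688, 181.97134399414062), 84.3746566772461)
shift [-0.0045  0.234   0.0015] turn 0.2 at [605.6  77.1 181.4] t 45.6
```

View pics/d6.png

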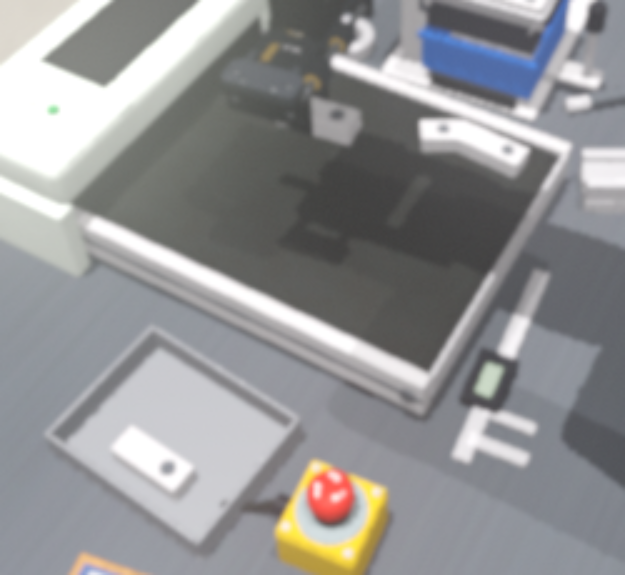

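The short bar lies in the tray at (155,460), the chipped one is held, and the bent one waits at (470,140). I place the chipped bar.

```bash
python3 -m pendant '[[[0.1,-0.001,0.045,0,0.03],[0.1,-0.002,0.09,0,0.06],[0.1,-0.003,0.135,0,0.1],[0.1,-0.004,0.18,0,0.15],[0.1,-0.0045,0.215,0,0.2],[0.1,-0.0045,0.234,0,0.2],[0.1,-0.0045,0.234,0,0.2],[0.1,-0.0045,0.234,0.02,0.2]]]'; python3 -m pendant '[[[0.1,0,0,0.03,0],[0.1,0,0,0.07,0],[0.1,0,0,0.11,0],[0.1,0,0,0.135,0],[0.1,0,0,0.145,0],[0.1,0,0,0.146,0],[0.1,0,0,0.146,0],[0.1,0,0,0.146,0]]]';  python3 -m pendant '[[[0.37,0,0,0,0],[0.37,0,0,0,0],[0.37,0,0,0,0],[0.37,0,0,0,0],[0.37,0,0,-0.04,0],[0.37,0,0,-0.09,0],[0.37,0,0,-0.14,0],[0.37,0,0,-0.165,0]]]'; python3 -m pendant '[[[0.5,0,-0.045,0,0],[0.5,0,-0.09,0,0],[0.5,0,-0.135,0,0],[0.5,-0.01,-0.18,0,0],[0.5,-0.02,-0.225,0,0],[0.5,-0.03,-0.27,0,0],[0.5,-0.04,-0.315,-0.03,0],[0.5,-0.05,-0.355,-0.06,0]]]'
python3 - <<'E'
from h import *
bars(('wrist','side','scene'))
img,rz,K,W=cam('wrist'); p=cloud(rz,K,W)
m=(p[...,2]>66)&(p[...,2]<86)&(p[...,1]<-40)&(p[...,1]>-108)&(p[...,0]>410); m[300:]=0
q=p[m]
for x in range(440,570,10):
    w=q[abs(q[:,0]-x)<3]; 
    if len(w)>3: print(x,w[:,1].min().round(1),w[:,1].max().round(1))
side=cam('side')[0]; cv2.imwrite('pics/d7.png',np.hstack([cv2.resize(img[:300],None,fx=.6,fy=.6)[:180],cv2.resize(side[310:430,160:410],(384,180))]))
to(480,-70,180,np.pi)
E
```

```text
t: 46.4
eef_pos: [583.1, 310.0, 163.6]
tcp_rot: [3.14, 0.004, 3.064]
ft_force: [-0.5, -0.8, -3.0]
opening: 0.293
t: 47.2
eef_pos: [582.9, 310.1, 17.3]
tcp_rot: [3.14, 0.002, 3.062]
ft_force: [0.2, 0.2, -1.7]
opening: 0.293
t: 48.0
eef_pos: [582.9, 310.4, 185.3]
tcp_rot: [3.139, 0.005, 3.062]
ft_force: [-0.2, -0.9, 0.9]
opening: 0.371
t: 48.8
eef_pos: [602.3, -45.0, 237.3]
tcp_rot: [3.141, -0.002, 3.061]
ft_force: [0.9, 0.4, 0.5]
opening: 0.501
wrist [499.4 -72.7] [121.  43.] axis deg 7.3 n 6014 mean [496.4 -72.5]
side [498.5 -71.7] [118.  46.] axis deg 7.9 n 410 mean [496.8 -68.3]
scene [499.4 -75.3] [121.  43.] axis deg 7.2 n 387 mean [502.6 -75.3]
440 -86.2 -58.8
450 -86.6 -58.6
460 -87.6 -59.5
470 -88.7 -60.2
480 -88.9 -60.8
490 -89.7 -61.7
500 -90.6 -62.4
510 -91.0 -63.1
520 -91.0 -58.6
530 -87.5 -52.4
540 -81.7 -46.9
550 -76.2 -46.5
560 -70.0 -63.4
shift [ 0.1197 -0.0369  0.0568] turn -0.08 at [602.4 -42.8 236.7] t 49.0
```

View pics/d7.png

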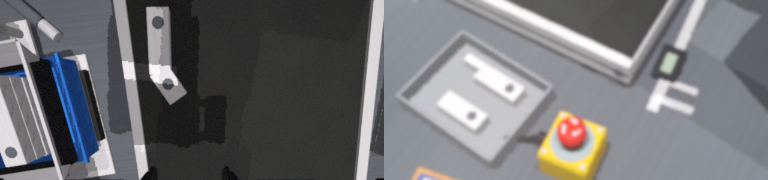

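Both bars lie in the tray, side by side. Now the bent bar: its straight part runs at -3.8° and is centred at (485,-75).

```bash
python3 -m pendant '[[[0.5,0.04,-0.015,0.02,0],[0.5,0.08,-0.03,0.05,0],[0.5,0.116,-0.044,0.09,0],[0.5,0.116,-0.044,0.12,0],[0.5,0.116,-0.044,0.12,0],[0.5,0.116,-0.044,0.12,0],[0.5,0.116,-0.044,0.12,0],[0.5,0.116,-0.044,0.12,0]]]';  python3 -c "
from h import *
to(485,-75.3,64.5,np.pi-.066)"
```

```text
t: 49.85
eef_pos: [484.7, -77.4, 118.3]
tcp_rot: [-3.141, 0.002, 3.063]
ft_force: [0.2, -0.4, 0.0]
opening: 0.498
shift [0.     0.0021 0.0538] turn -0.013 at [484.7 -77.4 118.3] t 49.9
```

```bash
python3 -m pendant '[[[0.5,0,0.002,0.01,-0.013],[0.5,0,0.002,0.03,-0.013],[0.5,0,0.002,0.045,-0.013],[0.5,0,0.002,0.053,-0.013],[0.5,0,0.002,0.053,-0.013],[0.1,0,0.002,0.053,-0.013],[0.1,0,0.002,0.053,-0.013],[0.1,0,0.002,0.053,-0.013]]]'; python3 -m pendant '[[[0.1,0,0,0,0],[0.1,0,0,0,0],[0.1,0,0,-0.03,0],[0.1,0,0,-0.07,0],[0.1,0,0,-0.11,0],[0.1,0,0,-0.115,0],[0.1,0,0,-0.115,0],[0.1,0,0,-0.115,0]]]';  python3 -c "
from h import *
to(582,342,180,np.pi-.7)"
```

```text
t: 50.65
eef_pos: [484.1, -75.7, 64.7]
tcp_rot: [-3.141, 0.001, 3.075]
ft_force: [-0.1, 1.9, 1.4]
opening: 0.304
t: 51.45
eef_pos: [483.2, -75.5, 178.1]
tcp_rot: [3.141, -0.002, 3.075]
ft_force: [-0.1, -0.7, -1.8]
opening: 0.294
shift [-0.0707  0.4232 -0.0019] turn 0.633 at [483.2 -75.5 178.1] t 51.5
```

```bash
python3 -m pendant '[[[0.1,-0.007,0.045,0,0],[0.1,-0.015,0.09,0,0],[0.1,-0.022,0.135,0,0],[0.1,-0.03,0.18,0,0],[0.1,-0.037,0.225,0,0],[0.1,-0.045,0.27,0,0],[0.1,-0.052,0.315,0,0],[0.1,-0.06,0.36,0,0]]]'; python3 -m pendant '[[[0.1,-0.01,0.04,0,0.1],[0.1,-0.0107,0.0632,0,0.22],[0.1,-0.0107,0.0632,0,0.34],[0.1,-0.0107,0.0632,0,0.45],[0.1,-0.0107,0.0632,0,0.55],[0.1,-0.0107,0.0632,0,0.633],[0.1,-0.0107,0.0632,0,0.633],[0.1,-0.0107,0.0632,0,0.633]]]';  python3 - <<'E'
from h import *
s,rz,K,W=cam('side'); p=cloud(rz,K,W)
cv2.imwrite('pics/d8.png',cv2.resize(s[250:450,120:370],None,fx=2.5,fy=2.5))
to(582,342,38,np.pi-.7)
E
```

```text
t: 52.25
eef_pos: [567.2, 281.3, 176.9]
tcp_rot: [-3.14, -0.003, 3.075]
ft_force: [0.8, -0.6, -1.9]
opening: 0.292
t: 53.05
eef_pos: [582.3, 341.7, 177.5]
tcp_rot: [-3.14, -0.001, 2.444]
ft_force: [-0.2, 0.1, -1.2]
opening: 0.289
shift [0.0004 0.0002 0.1399] turn 0.002 at [582.4 341.7 177.9] t 53.1
```

View pics/d8.png

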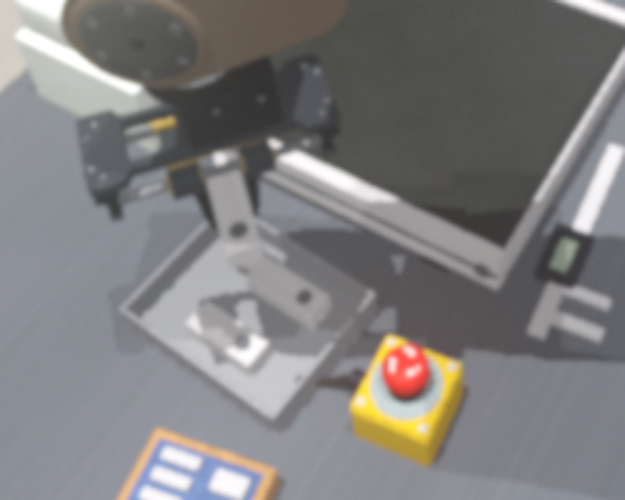

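The bent bar is held over the tray and the orientation looks right. I lower and release.

```bash
python3 -m pendant '[[[0.1,0,0,0.04,0],[0.1,0,0,0.08,0],[0.1,0,0,0.11,0],[0.1,0,0,0.13,0],[0.1,0,0,0.138,0],[0.1,0,0,0.138,0],[0.1,0,0,0.138,0],[0.1,0,0,0.138,0]]]'; python3 -m pendant '[[[0.4,0,0,0,0],[0.42,0,0,0,0],[0.42,0,0,0,0],[0.42,0,0,0,0],[0.42,0,0,-0.05,0],[0.42,0,0,-0.1,0],[0.42,0,0,-0.15,0],[0.42,0,0,-0.18,0]]]'; python3 -m pendant '[[[0.42,0,0,0,0],[0.42,-0.03,0,0,0],[0.42,-0.06,0,0,0],[0.42,-0.1,0,0,0],[0.42,-0.1,0,0,0],[0.42,-0.1,0,0,0],[0.42,-0.1,0,0,0],[0.42,-0.1,0,0,0]]]';  python3 - <<'E'
from h import *
i,rz,K,W=cam('wrist'); s=cam('side')[0]; p=cloud(rz,K,W)
cv2.imwrite('pics/d9.png',np.hstack([cv2.resize(s[250:450,120:370],(400,320)),cv2.resize(i[:320],(400,320))]))
m=(p[...,2]>22)&(p[...,2]<70)&(p[...,0]>520)&(p[...,0]<665)&(p[...,1]>290)&(p[...,1]<395); print(np.nanmax(p[m][:,2]))
bars(('scene','side')); to(420,350,150,np.pi)
print(env.state()['joints'])
E
```

```text
t: 53.9
eef_pos: [583.2, 342.1, 42.5]
tcp_rot: [3.14, 0.001, 2.442]
ft_force: [0.1, 0.2, -1.2]
opening: 0.293
t: 54.7
eef_pos: [583.2, 342.1, 225.6]
tcp_rot: [3.137, 0.002, 2.442]
ft_force: [0.5, -0.8, 0.2]
opening: 0.422
t: 55.5
eef_pos: [658.3, 278.3, 221.0]
tcp_rot: [-3.141, -0.0, 2.443]
ft_force: [-0.1, 0.1, -0.5]
opening: 0.421
51.18838420504284
shift [ 0.2291 -0.0985  0.0713] turn -0.699 at [658.8 278.  221.3] t 55.7
[ 3.06950598e-01  6.19146518e-01  1.30149976e+00  6.92894484e-05
  1.22068836e+00 -5.64837143e-01]
```

View pics/d9.png

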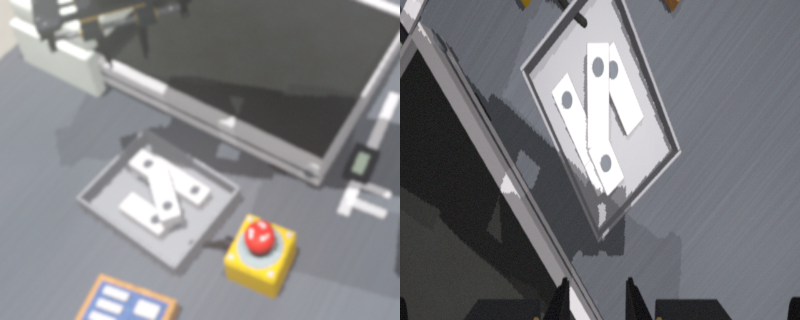

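All three odd bars lie in the tray and the belt reads empty. Now to the stop head.

```bash
python3 -m pendant '[[[0.75,0.04,-0.017,0,0],[0.75,0.08,-0.034,0,0],[0.75,0.12,-0.051,0,0],[0.75,0.16,-0.068,0,0],[0.75,0.2,-0.085,0,0],[0.75,0.2291,-0.0985,0,0],[0.75,0.2291,-0.0985,0.02,0],[0.75,0.2291,-0.0985,0.02,0]]]'; python3 -m pendant '[[[0.75,0,0,0,0],[0.75,0,0,0,0],[0.75,0,0,0,0],[0.75,0,0,0,0],[0.75,0,0,0,0],[0.75,0,0,0,0],[0.75,0,0,0,0],[0.75,0,0,0,0]]]'
python3 - <<'E'
from h import *
s,rz,K,W=cam('scene'); p=cloud(rz,K,W); cv2.imwrite('pics/s10.png',np.hstack([cv2.resize(s[230:400,150:350],None,fx=2,fy=2),cv2.resize(s[150:320,300:500],None,fx=2,fy=2)]))
to(420,350,70,np.pi-.7)
E
```

```text
t: 56.5
eef_pos: [419.0, 349.7, 200.1]
tcp_rot: [-3.14, -0.001, 2.443]
ft_force: [0.5, -0.8, 0.3]
opening: 0.749
t: 57.3
eef_pos: [420.4, 349.6, 201.2]
tcp_rot: [3.141, -0.0, 2.442]
ft_force: [0.3, -0.5, 0.5]
opening: 0.751
shift [ 0.0005 -0.      0.1311] turn 0.0 at [420.4 349.7 201.1] t 57.4
```

View pics/s10.png

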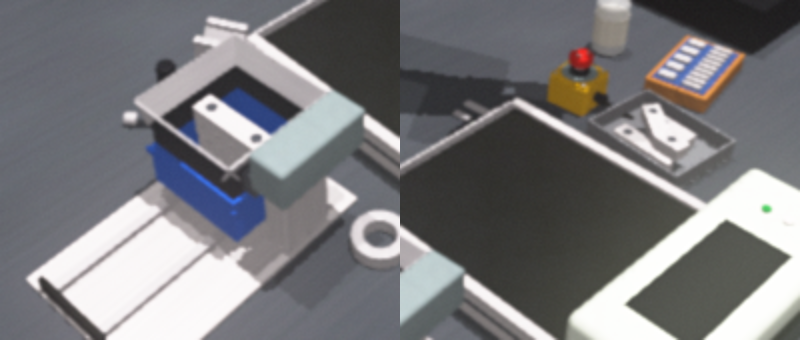

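The stack in the box is unchanged, the tray holds three bars and the belt is clear. I grip the head and turn it clockwise.

```bash
python3 -m pendant '[[[0.75,0,0,0.04,0],[0.75,0,0,0.08,0],[0.75,0,0,0.11,0],[0.75,0,0,0.129,0],[0.75,0,0,0.129,0],[0.3,0,0,0.129,0],[0.3,0,0,0.129,0],[0.3,0,0,0.129,0]]]'; python3 -m pendant '[[[0.3,0,0,0,0],[0.3,0,0,0,0],[0.3,0,0,0,0.13],[0.3,0,0,0,0.26],[0.3,0,0,0,0.4],[0.3,0,0,0,0.53],[0.3,0,0,0,0.66],[0.3,0,0,0,0.78]]]'; python3 -m pendant '[[[0.3,0,0,0,0.1],[0.3,0,0,0,0.2],[0.3,0,0,0,0.2],[0.3,0,0,0,0.2],[0.3,0,0,0,0.2],[0.3,0,0,0,0.2],[0.3,0,0,0,0.2],[0.3,0,0,0,0.2]]]'
```

```text
t: 58.15
eef_pos: [420.9, 349.9, 73.3]
tcp_rot: [3.14, 0.001, 2.442]
ft_force: [-0.4, 0.4, -0.1]
opening: 0.555
t: 58.95
eef_pos: [420.2, 349.6, 72.6]
tcp_rot: [-3.141, 0.0, 1.657]
ft_force: [-1.6, -0.0, 3.2]
opening: 0.411
t: 59.75
eef_pos: [420.1, 349.6, 72.1]
tcp_rot: [-3.141, 0.0, 1.463]
ft_force: [-5.3, -0.4, 3.9]
opening: 0.414
```

```bash
python3 -m pendant '[[[0.8,0,0,0,0],[0.8,0,0,0,0],[0.8,0,0,0,0],[0.8,0,0,0,0],[0.8,0,0,-0.04,0],[0.8,0,0,-0.08,0],[0.8,0,0,-0.12,0],[0.8,0,0,-0.15,0]]]'; python3 -m pendant '[[[0.8,0,0,0,0],[0.8,0,0,0,0],[0.8,0,0,0,0],[0.8,0,0,0,0],[0.8,0,0,0,0],[0.8,0,0,0,0],[0.8,0,0,0,0],[0.8,0,0,0,0]]]'
python3 - <<'E'
from h import *
for n in('wrist','side','scene'):
    img,rz,K,W=cam(n); p=cloud(rz,K,W); hsv=cv2.cvtColor(img,cv2.COLOR_BGR2HSV)
    m=((hsv[...,0]<8)|(hsv[...,0]>172))&(hsv[...,1]>140)&(np.hypot(p[...,0]-420,p[...,1]-350)<12)
    print(n,m.sum(),np.percentile(p[m][:,2],[25,50,75]).round(1) if m.any() else '')
    if n=='scene':
        q=p[(p[...,2]>100)&(p[...,2]<135)&(p[...,0]>505)&(p[...,0]<615)&(abs(p[...,1]+271)<30)]; print('stack top',np.median(q[:,2]),len(q))
        for nm,m in(('knob',(p[...,2]>120)&(p[...,2]<142)&(img.max(-1)<90)&(p[...,0]<475)&(p[...,0]>400)&(p[...,1]<-230)&(p[...,1]>-330)),):
            print(nm,p[m].mean(0).round(1))
print(env.state()['eef_pos'])
E
```

```text
t: 60.55
eef_pos: [420.7, 349.8, 224.7]
tcp_rot: [3.14, -0.001, 1.462]
ft_force: [0.2, -0.5, 0.0]
opening: 0.804
t: 61.35
eef_pos: [420.4, 349.6, 222.0]
tcp_rot: [-3.141, 0.0, 1.462]
ft_force: [-0.4, -0.1, -0.2]
opening: 0.796
wrist 613 [ 99.2  99.7 100.2]
side 61 [ 98.5  99.6 100.6]
scene 21 [96.5 97.3 98.4]
stack top 114.24521522530699 496
knob [ 447.9 -282.4  130.3]
[420.39452553 349.64411714 222.16190704]
```

The head is up again: its top is at 99.7, against 93.7 when latched. The box, stack and tray are as they should be, and the arm is clear, so I hand in.

```bash
python3 -c "
from cell import env
print(env.job_done(), env.state()['t'])"
```

```text
the job is handed in; nothing more can be done
the job is handed in; nothing more can be done
```

The job is finished and handed in, about 61 s into the run; no verdict was reported.

**What I did:** I latched the stop, slid the box home and confirmed it against the end stop with a second push (about 32 N resisting). I dropped the four good bars through the spout and laid the short, chipped and bent bars in the tray. Then I turned the head clockwise about 1 rad and released it.

**Last checks:**
- **Stop:** The head's top is at 99.7 mm, so it is up. The wrist and side cameras agree; the scene camera read 97.3 from only 21 pixels.
- **Belt:** The cameras detected no bars left on it.
- **Tray:** All three odd bars are inside, the bent one lying across the other two.
- **Box:** The knob is still at its home position. The four good bars landed stacked on one another. The top one's centre is about 77 mm above the box floor, which leaves only about 8 mm to the 85 mm limit.
- **Measuring tools:** None was seen moved in the pictures, but I did not measure them.

**What went less well:** The first slide of the box ran into its end stop harder than intended. The wrist force peaked at about 60 N and the fingers were forced open on the knob.

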